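# Set and lock the height gauge, then gauge a ballast box

### The job

Turn the knob on the sloped face of the height gauge until its pointer stands at the steel index tab, leaving the tab where it is, and then pull the knob straight out to its stop to lock it. Then push the steel ballast box along the lane, under the raised bridge bar and without hitting the bar, until it rests against the end stop. Leave the other things on the bench alone.

Things in the scene. Friction and masses are not known exactly. Their poses are not given: they have to be found in the camera images.
- gauge: Fixed height gauge. Origin on the bench below the middle of the bridge; z up, y along the lane in the pushing direction, x across the lane, away from the robot. Base plate 200 (x) by 550 mm (y -290 to +260), its top, the lane floor, at z = 12. Rails 12 mm high above it, inner faces at x = -40 and +40, y -280 to +65. Bridge posts 22 by 30 mm at x = -68 and +68, y = 0; fixed crosshead on top at z = 137 to 151.
- end_stop (a point): Middle of the end stop's face, at lane floor height (gauge x = 0, y = +65, z = 12): a block across the lane, 80 mm wide, 35 mm high. Axes as the gauge. The box's centre is 75 mm before this point when it rests against the stop.
- dial_center (a point): Where the knob's axis meets the sloped face of the wedge-shaped control housing (gauge x = 0, y = 170, z = 77). The housing is 150 by 150 mm, rising from z = 34 at the robot's side to z = 121 at the back. Its face slopes 30 degrees from level and looks up and towards the robot: own z is out of the face, own x up the slope.
- knob_turn (a joint): Turning of the knob, rad, 0 to 1.7, starts at 0.05 to 0.35; grows clockwise as seen from in front of the sloped face. It raises the bridge bar by 20 mm per rad. Friction about 0.15 N m; stays where it is left. The pointer stands at the tab when knob_turn equals index_tab.
- knob_pull (a joint): How far the knob's grip is pulled out along its axis, m, 0 (in, at the start) to 0.016 (fully out, locked). Takes about 6 N; stays where it is left. Pull it only once the pointer is at the tab. Pulling does not hold the knob against being twisted: let go of it straight.
- index_tab (a joint): Place of the index tab round the dial, rad, 1.0 to 1.45, same zero and direction as knob_turn. Stiff: do not move it.
- knob_grip (a point): Where to grasp the knob: on its axis, mid-grip, 36 mm out from the face. The grip is a black bar 64 mm long (own x), 16 mm thick (own y: fingers close along it), standing 40 mm up from a round skirt of 34 mm radius; this point is 24 mm above the skirt, 16 mm below the grip's top. Own z: axis, outward. Own x: to the pointer, a nose on the skirt with a white line. Moves with the knob.
- index_mark (a point): Inner tip of the index tab, a raised dark steel arrow 27 mm long, 14 mm wide, on the face just outside the skirt, pointing at the knob's axis; 46 mm from the axis, standing 9 mm proud of the face. Own x points outward along the radius from the knob's axis, own z out of the face.
- bridge_bar: Steel bridge bar, 112 mm long across the lane, 16 mm in the lane direction, 26 mm high. Origin: middle of its underside. Its underside is 54 mm + 20 mm x knob_turn above the lane floor: too low for the box at the start, 8 mm or more clear of it at the tab.
- ballast_center (a point): Centre (half-way up) of the loose ballast box: closed galvanised steel, 64 mm wide (own x), 150 mm long (own y), 66 mm high, 0.4 to 0.8 kg, white plate on top. It lies in the lane before the bridge, centre 155 to 190 mm before the bar, its length along the lane within 3 degrees.
- reflector: Bystander: white flared light reflector, 78 mm high, 128 mm across at the rim. Origin: centre of its underside.
- carton: Bystander: open cardboard carton 150 x 200 x 80 mm. Origin: centre of its underside.
- jar_globe: Bystander: glass jar-shaped lamp globe with a metal cap, 84 mm across, 150 mm high. Origin: centre of its underside.
- screwdriver: Bystander: screwdriver lying on the bench, 200 mm long.

How it is judged:
By the outcome, as a careful person would: the job done as asked, in the order asked, and still so for the second after the job is handed in, with the robot touching nothing.
It also fails if it takes over 58 s, if anything falls off the work surface, if the arm or the gripper's body presses on something with over 40 N, if the wrist force passes 120 N, or if a joint passes its speed limit or range.

### The arm

A 6-joint arm with a two-finger parallel gripper is mounted at the origin on the work surface. World frame = base frame: x ahead of the robot, y to its left, z up, the work surface at z = 0. Lengths are in m, angles in rad, forces in N, time in s.
With the tool pointing down it reaches from about 0.35 to 0.975 m from the base axis. Payload 4.9 kg.
Tool frame: the origin (TCP) lies at the very end of the fingers, on their centre line; the grasp point (between the pads) lies 19 mm behind it; z points along the fingers, y is the direction in which the jaws open and shut (so a half turn about z gives the same grasp; the last joint's range is limited). The gripper opens to 85 mm and grips with 20 to 120 N. Pads are 22 mm wide; open, the fingers measure 114 mm over their backs; the gripper's body (76 mm by 85 mm) begins 54 mm behind the grasp point. The pads swing forward as they close: fully open they stand 13 mm farther back than shut.
Start: joints at [1.03, 0.053, 1.613, -0, 1.476, -0.119], TCP at [0.256, 0.57, 0.231] pointing down, gripper open.
Joint ranges: [-3.01, 3.01], [-1.01, 2.22], [0.06, 2.58], [-1.02, 4.17], [0.09, 2.62], [-3.14, 3.14]. Speed limits (rad/s): [2.57, 2.57, 3.14, 3.14, 3.14, 3.14].

### API

Orientations are given as a rotation vector (axis times angle).
In Python, from station import ctrl gives the robot as it stands.
- The arm moves only by the tool step_arm, never from a script. Its argument "moves" is a list of rows, each a list of 5 numbers: the opening, from 0 (shut) to 1 (fully open), then the shift along the world's x, y, z in m, then the turn about the world's z in degrees. A call has 1 to 20 rows; each row shifts and turns the pose as measured when the row begins; what a row does not reach is not made up. A row lasts 1/8 s, in which the tool goes at most 62.5 mm and 10.7 degrees, less where a joint would pass 70% of its speed; a pose out of reach is approached as far as the arm can. A call is refused whole if a number of a shift passes 0.0625 or a number of a turn 10.7, either way. A call with a gripper value outside its range is refused whole. The fingers move at their own pace and stop on an object; "newtons" is the grip in N (left out, the last holds). Time passes only in rows, so rows that do not move let the fingers close. It gives the time, the measured TCP pose, the force and the opening at its end, in the units of the state.
- ctrl.get_obs(): the state, without advancing time (a new reading comes with each control period).
- ctrl.get_image(name): name is "scene" or "side" or "wrist"; returns a dict with "color" (480x640x3 uint8, red, green, blue), "camera_matrix" (3x3 intrinsics, pixels), "k1" (the pictures are not rectified: a ray, as slopes to the right and down, at radius r is drawn at 1 + k1 r^2 times it, then the intrinsics apply), "R" (3x3) and "t" (3): a world point X has camera coordinates R X + t; the wrist camera has in their place "T_tool_cam" (4x4, takes a point from camera to tool coordinates, whose origin is the TCP and whose axes are the flange's). Camera axes: x right, y down, z forward; pixel columns grow to the right and rows downward; lengths in m; the calibration is good to about 2 mm. A picture is of the moment at which its call begins: read the wrist's pose just before it. There is no depth.
- ctrl.finish_job(): hands the job in, once; it reports no verdict.
Trained networks look in a picture, given as the dict that the camera call returned (one of the last four; its "shot" number tells which), for a name from the list of things; names that differ only in an ending like _2 or _b are one class to them, and where a whole thing is asked for, a point or a joint stands for the part that bears it (a point fixed in the world has none). Each returns a list of dicts, best first, with "p" (0 to 1); they miss things now and then, are a little off and sometimes report something else, mostly with a low value. They report only what shows in the picture. A call takes as long as a camera call.
- ctrl.spot_in(picture, query): "bbox" ([left, top, right, bottom] in pixels, round what is visible of it).
The state is a dict: "t": time; "q": joint angles; "dq": joint speeds; "effort": joint torques, N m; "tool_pos": TCP position; "tool_rot": TCP orientation; "contact_force": force on the tool from outside, world axes, zero at the start; "wrist_torque": the same for the moment, N m; "opening": finger opening in m.
Only numpy, scipy, OpenCV 4.12 (cv2) and the standard library are available. Lean on these libraries where they do the work, as an engineer would, in place of code of your own. Each camera call takes 0.05 s, during which the arm holds its last target.

## Working session

There is one attempt and no reset: what is moved stays moved. The work goes in short steps, Python scripts to look and compute and a tool call to move; the robot and the scene stay as the last step left them, time stands still between calls to the robot, and variables do not carry over. Pictures are saved under pics/ and viewed, and the job is handed in when it is done.

Besides the shell and the picture viewer there is one more tool, called by a JSON object that holds its "api" and its "payload". step_arm: Moves the arm, as the interface text tells. Its arguments: {"type":"object","properties":{"moves":{"type":"array","items":{"type":"array","items":{"type":"number"}}},"newtons":{"type":"number"}},"required":["moves"]}

```bash
ls; mkdir -p pics; cat > h.py <<'E'
import numpy as np, cv2
from station import ctrl
from scipy.spatial.transform import Rotation as Rn
def snap(name,fn=None):
    o=ctrl.get_obs(); p=ctrl.get_image(name)
    if fn: cv2.imwrite('pics/'+fn,p['color'][:,:,::-1])
    return o,p
def cam(o,p):
    if 'R' in p: return np.array(p['R']),np.array(p['t'])
    T=np.array(p['T_tool_cam']); Rw=Rn.from_rotvec(o['tool_rot']).as_matrix()
    Rc=Rw@T[:3,:3]; tc=Rw@T[:3,3]+np.array(o['tool_pos'])
    return Rc.T,-Rc.T@tc
def proj(o,p,X):
    R,t=cam(o,p); X=np.atleast_2d(X); c=X@R.T+t; s=c[:,:2]/c[:,2:]
    s=s*(1+p['k1']*(s**2).sum(1,keepdims=True)); K=np.array(p['camera_matrix'])
    return s@K[:2,:2].T+K[:2,2]
def ray(o,p,uv):
    R,t=cam(o,p);K=np.array(p['camera_matrix']); d=(np.array(uv,float)-K[:2,2])/[K[0,0],K[1,1]]
    s=d.copy()
    for _ in range(20): s=d/(1+p['k1']*(s@s))
    return -R.T@t, R.T@np.r_[s,1]
def onz(o,p,uv,z):
    c,d=ray(o,p,uv); return c+d*(z-c[2])/d[2]
E
python3 - <<'E'
from h import *
for n in ['scene','side','wrist']:
    o,p=snap(n,n+'0.png')
    R,t=cam(o,p); print(n,'pos',-R.T@t,'fwd',R[2],p['k1'],np.array(p['camera_matrix']).tolist())
    for q in ['gauge','ballast_center','knob_grip','index_mark','bridge_bar','carton','jar_globe','reflector']:
        r=ctrl.spot_in(p,q); print(q,[(np.round(a['bbox']).tolist(),round(a['p'],2)) for a in r[:2]])
print(o)
E
```

```text
pics
scene pos [ 0.95051964 -0.85467192  1.01461133] fwd [-0.37712358  0.61937017 -0.6885916 ] -0.10901832122891338 [[485.85122699411, 0.0, 312.5538845767119], [0.0, 485.85122699411, 242.38314014211252], [0.0, 0.0, 1.0]]
gauge [([263.0, 194.0, 407.0, 357.0], 0.74)]
ballast_center [([292.0, 274.0, 342.0, 334.0], 0.71), ([266.0, 197.0, 407.0, 355.0], 0.71)]
knob_grip [([356.0, 199.0, 379.0, 216.0], 0.53)]
index_mark []
bridge_bar []
carton [([143.0, 353.0, 260.0, 474.0], 0.81)]
jar_globe [([419.0, 161.0, 453.0, 206.0], 0.86)]
reflector [([358.0, 141.0, 391.0, 173.0], 0.88), ([170.0, 298.0, 243.0, 316.0], 0.53)]
side pos [-0.19793527 -0.674644    1.16496549] fwd [ 0.47280804  0.45258578 -0.75605467] -0.015209595163818408 [[496.03917646725625, 0.0, 324.8403704934106], [0.0, 496.03917646725625, 238.01967302792505], [0.0, 0.0, 1.0]]
gauge [([242.0, 167.0, 421.0, 308.0], 0.64)]
ballast_center [([348.0, 234.0, 405.0, 286.0], 0.89)]
knob_grip [([270.0, 183.0, 282.0, 207.0], 0.78), ([238.0, 121.0, 268.0, 172.0], 0.7)]
index_mark [([427.0, 308.0, 534.0, 412.0], 0.35)]
bridge_bar [([317.0, 210.0
[... 546 characters left out ...]
[]
reflector [([248.0, 294.0, 382.0, 410.0], 0.95)]
{'t': 0.9, 'q': array([ 1.03000581e+00,  5.26833748e-02,  1.61289582e+00, -2.67112770e-05,
        1.47598012e+00, -1.18985782e-01]), 'dq': array([-0.00030616, -0.00057278,  0.00017039, -0.0011847 , -0.00135034,
       -0.00086405]), 'effort': array([ 4.45460719e-04, -3.93675828e+01, -3.70471752e+01, -9.66361267e-05,
        4.15287832e-04, -2.84366067e-06]), 'tool_pos': array([0.25587179, 0.5702099 , 0.23131639]), 'tool_rot': array([6.57657002e-01, 3.07194820e+00, 3.60145081e-05]), 'contact_force': array([ 0.29463547, -0.16246281, -0.48045802]), 'wrist_torque': array([-0.01277885, -0.01177903,  0.02589827]), 'opening': 0.08539231265430977}
```

View pictures.

View pics/scene0.png

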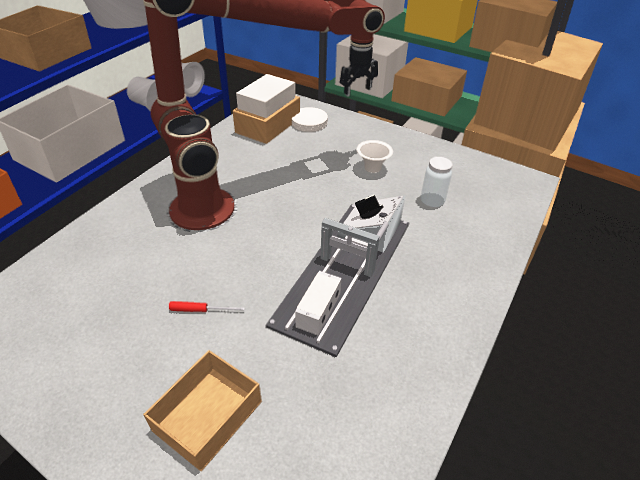

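View pics/side0.png

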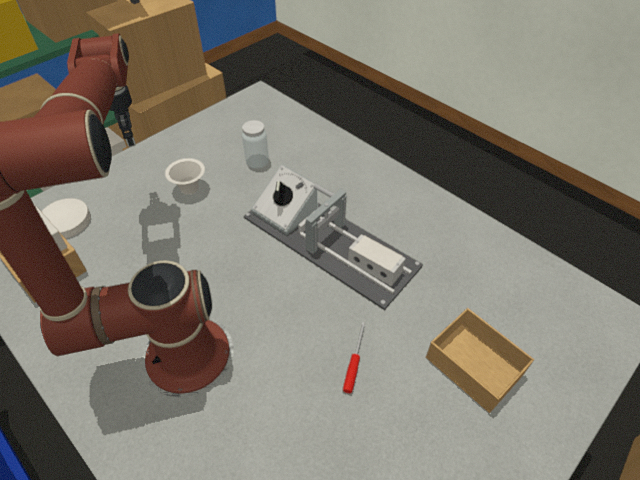

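View pics/wrist0.png

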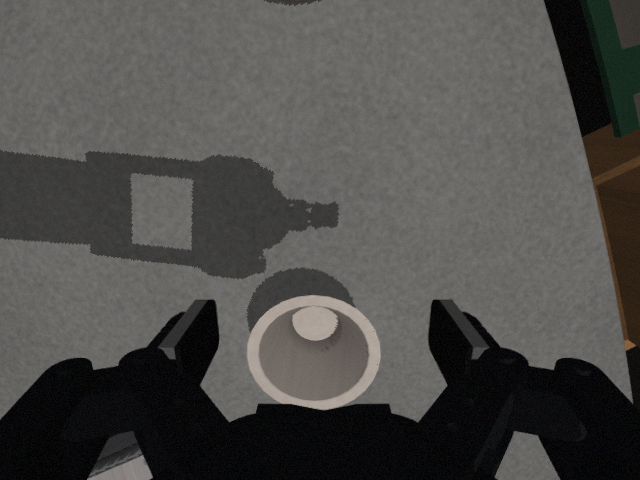

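```bash
python3 - <<'E'
import cv2
s=cv2.imread('pics/scene0.png')[185:365,255:415]; cv2.imwrite('pics/s1.png',cv2.resize(s,None,fx=3.3,fy=3.3,interpolation=cv2.INTER_CUBIC))
s=cv2.imread('pics/side0.png')[160:315,235:430]; cv2.imwrite('pics/d1.png',cv2.resize(s,None,fx=3.8,fy=3.8,interpolation=cv2.INTER_CUBIC))
E
```

```text
(no output)
```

View pics/s1.png

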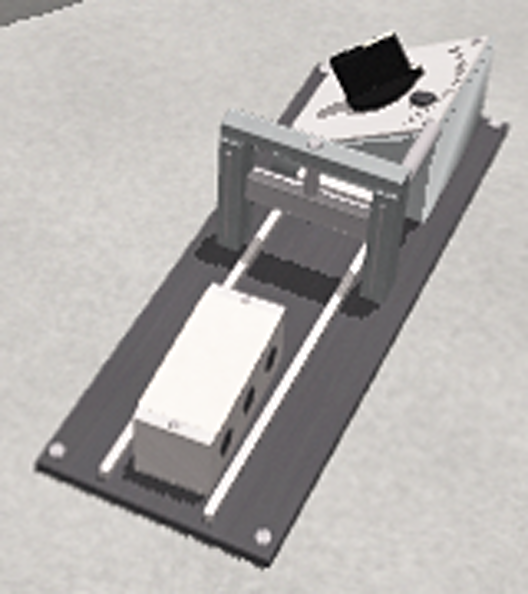

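View pics/d1.png

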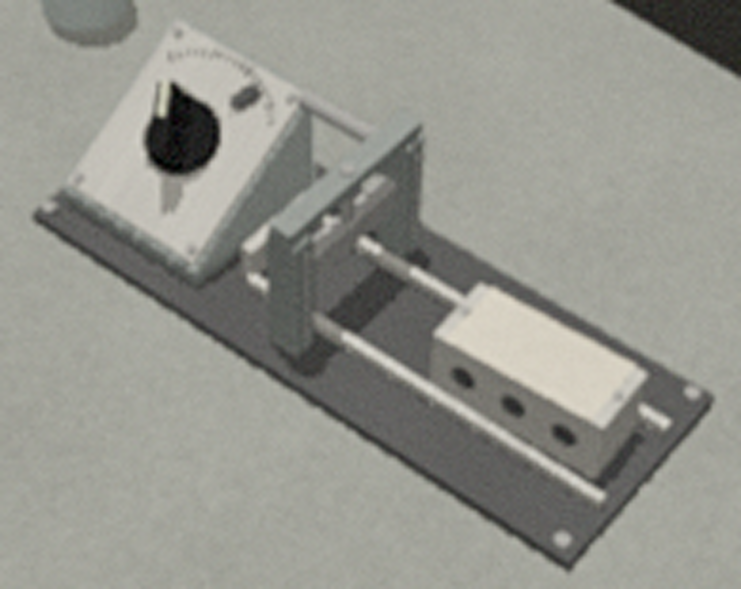

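```bash
cat > fit.py <<'E'
from h import *
import pickle
from scipy.optimize import least_squares
obs={}
for n in ['scene','side']:
    o,p=snap(n); obs[n]=(o,p)
pts={'scene':([(-100,-290,12),(100,-290,12),(100,260,12),(-40,-280,24),(40,-280,24)],np.array([(37,462),(268,557),(507,127),(105,468),(210,510)])/3.3+[255,185]),
'side':([(-100,260,12),(-100,-290,12),(100,-290,12),(-75,95,34),(-75,245,34),(75,245,121),(75,95,121)],np.array([(37,212),(570,560),(712,397),(200,272),(70,190),(180,22),(312,108)])/3.8+[235,160])}
def G(v,P):
    P=np.array(P,float)/1000; c,s=np.cos(v[2]),np.sin(v[2])
    return P@np.array([[c,-s,0],[s,c,0],[0,0,1]]).T+[v[0],v[1],0]
def f(v): return np.concatenate([(proj(*obs[n],G(v,pts[n][0]))-pts[n][1]).ravel() for n in pts])
if __name__=='__main__':
    best=min((least_squares(f,[.5,0,a],loss='soft_l1') for a in [-.6,-.2,.2,.6]),key=lambda r:r.cost)
    print(best.x,np.round(best.fun,1).reshape(-1,2).tolist()); np.save('g.npy',best.x)
    v=best.x; print('end',G(v,(0,65,12)),'dial',G(v,(0,170,77)),'grip',G(v,(-18,170,77+31.2)),'bar',G(v,(0,0,0)))
    o,p=obs['side']; im=p['color'][:,:,::-1].copy()
    u=np.array([np.cos(np.pi/6),0,.5]);w=np.array([0,-1,0]); nn=np.array([-.5,0,np.cos(np.pi/6)]) 
    for n in ['side','scene']:
        o,p=obs[n]; im=p['color'][:,:,::-1]; x0,y0,x1,y1=(235,160,335,240) if n=='side' else (310,190,415,270)
        k=7; big=cv2.resize(im[y0:y1,x0:x1],None,fx=k,fy=k,interpolation=cv2.INTER_CUBIC)
        def dr(P,c):
            a=(proj(o,p,G(v,P))+.5-[x0,y0])*k
            for q in a: cv2.circle(big,tuple(int(t) for t in q),2,c,-1)
        C=np.array([0,170,77.])
        for d in range(-90,91,10):
            a=np.radians(d); dr([C+60*(np.cos(a)*u+np.sin(a)*w)],(0,0,255) if d%30 else (0,255,0))
        dr([C,C+nn*36],(255,0,0)); dr(pts['side'][0][3:],(255,0,255))
        cv2.imwrite(f'pics/dial_{n}.png',big)
E
python3 fit.py
```

```text
[0.5323645  0.01948282 0.09440821] [[-1.7, 0.2], [-0.3, 1.7], [-0.4, -1.2], [0.1, 1.4], [-3.0, 0.7], [-1.6, -0.9], [0.3, 0.1], [1.3, -1.4], [-1.1, -1.2], [-2.1, -2.1], [-0.8, -2.8], [0.6, -5.0]]
end [0.52623708 0.08419337 0.012     ] dial [0.51633894 0.18872579 0.077     ] grip [0.49841909 0.18702896 0.1082    ] bar [0.5323645  0.01948282 0.        ]
```

View pics/dial_side.png

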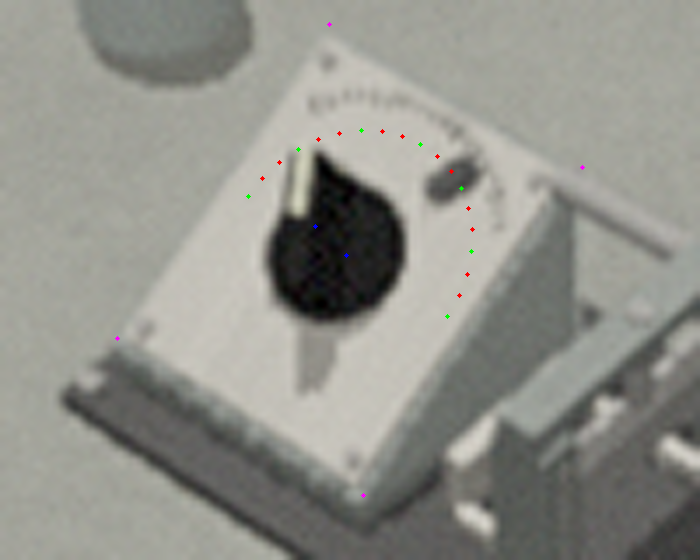

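View pics/dial_scene.png

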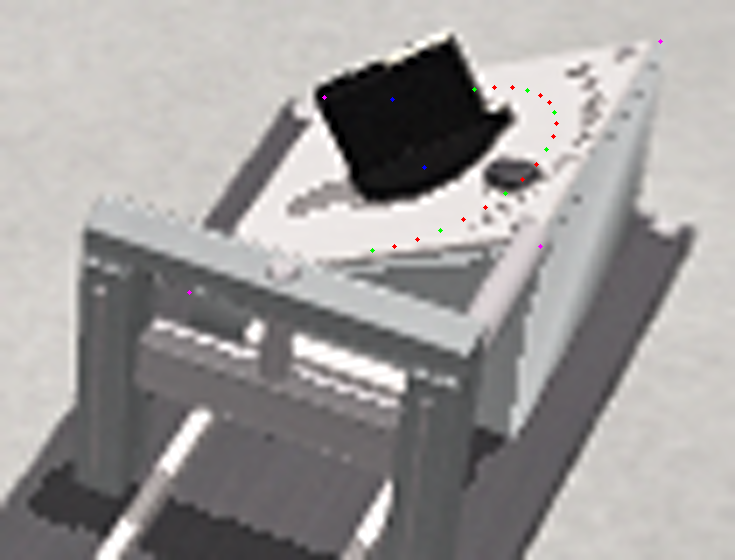

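```bash
python3 - <<'E'
from h import *
o=ctrl.get_obs(); M=Rn.from_rotvec(o['tool_rot']).as_matrix(); print(M.round(3)); print(np.degrees(np.arctan2(M[1,0],M[0,0])),np.degrees(np.arctan2(M[1,1],M[0,1])),o['t'])
E
```

```text
[[-0.912  0.409 -0.   ]
 [ 0.409  0.912 -0.   ]
 [ 0.    -0.    -1.   ]]
155.8338329552113 65.83383296279298 1.45
```

{"api": "step_arm", "payload": {"moves": [[1, 0.027, -0.0425, 0.004, 8.8], [1, 0.027, -0.0425, 0.004, 8.8], [1, 0.027, -0.0425, 0.004, 8.8], [1, 0.027, -0.0425, 0.004, 8.8], [1, 0.027, -0.0425, 0.004, 8.8], [1, 0.027, -0.0425, 0.004, 8.8], [1, 0.027, -0.0425, 0.004, 8.8], [1, 0.027, -0.0425, 0.004, 8.8], [1, 0.027, -0.0425, 0.004, 8.8], [1, 0, 0, 0, 0], [1, 0, 0, 0, 0]]}}

```text
t: 2.82
tool_pos: [0.5041, 0.1755, 0.2696]
tool_rot: [-1.515, 2.747, 0.001]
contact_force: [-0.2, 0.1, -0.3]
opening: 0.0849
```

```bash
python3 - <<'E'
from h import *
import pickle
o,p=snap('wrist','w1.png'); pickle.dump((o,p),open('w1.pkl','wb')); print(o['t'],o['tool_pos'],o['q'],o['contact_force'])
E
```

```text
2.825 [0.50414479 0.17545029 0.26960227] [ 1.94373548e-01 -1.90108639e-01  1.78047843e+00  2.03932206e-03
  1.54691326e+00 -2.38425214e+00] [-0.1733804   0.08015509 -0.2611271 ]
```

View pics/w1.png

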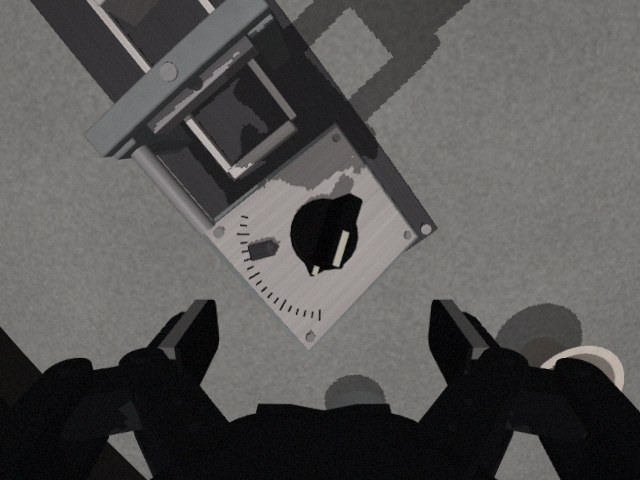

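```bash
cat > ov.py <<'E'
import sys,pickle
from h import *
from fit import G
u=np.array([np.cos(np.pi/6),0,.5]);w=np.array([0,-1,0]); nn=np.array([-.5,0,np.cos(np.pi/6)]); C=np.array([0,170,77.])
def face(r,d,h): a=np.radians(d); return C+r*(np.cos(a)*u+np.sin(a)*w)+nn*h
def ov(o,p,v,box,k,fn,grid=True):
    x0,y0,x1,y1=box; big=cv2.resize(p['color'][y0:y1,x0:x1,::-1],None,fx=k,fy=k,interpolation=cv2.INTER_CUBIC)
    def dr(P,c):
        for q in (proj(o,p,G(v,P))+.5-[x0,y0])*k: cv2.circle(big,tuple(int(t) for t in q),2,c,-1)
    if grid:
        for d in range(-90,91,10): dr([face(46,d,9)],(0,0,255) if d%30 else (0,255,0))
        dr([C,C+nn*36],(255,0,0)); dr([(-75,95,34),(-75,245,34),(75,245,121),(75,95,121),(100,260,12),(-100,260,12)],(255,0,255))
    cv2.imwrite('pics/'+fn,big)
E
python3 - <<'E'
import pickle
from ov import *
o,p=pickle.load(open('w1.pkl','rb')); v=np.load('g.npy')
ov(o,p,v,(200,120,440,350),3.3,'w1o.png')
E
```

```text
(no output)
```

View pics/w1o.png

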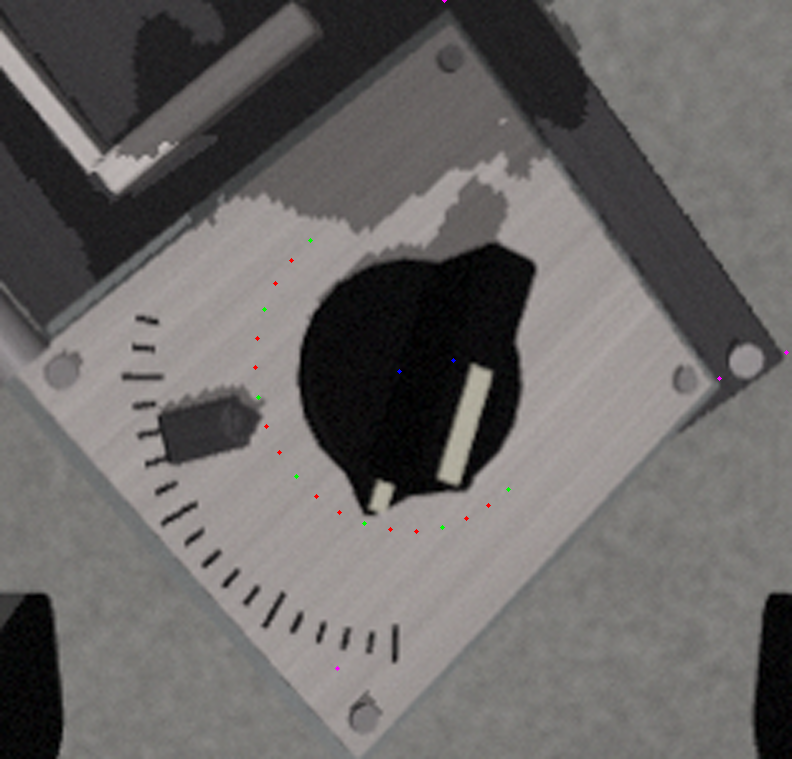

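```bash
cat > fitw.py <<'E'
import pickle
from ov import *
from scipy.optimize import least_squares
o,p=pickle.load(open('w1.pkl','rb'))
def c2(a): return np.array(a,float)/3.3+[200,120]-.5
cor=[(-75,245,34),(-75,95,34),(75,245,121),(75,95,121)]; corp=c2([(718,382),(447,12),(358,755),(20,372)])
base=[(-100,260,12)]; basep=c2([(783,355)])
tk=[0,.5,1.0,1.5,1.7,.1,.2,.3,.4,.6,.7,.8,.9,1.1,1.2,1.3,1.4,1.6]
tkp=c2([(395,643),(273,610),(180,513),(143,377),(147,320),(370,642),(346,639),(321,632),(297,622),(251,595),(231,578),(211,558),(190,537),(166,489),(156,461),(149,433),(146,405),(143,348)])
def f(s,full=False):
    v=s[:3]; rt,ph0,dz=s[3:6]
    T=[face(rt,np.degrees(ph0+a),0)+[0,0,dz] for a in tk]
    r1=proj(o,p,G(v,np.array(cor+base)+[0,0,dz]))-np.vstack([corp,basep])
    r2=proj(o,p,G(v,np.array(T)))-tkp
    return np.concatenate([r1.ravel(),r2.ravel(),[dz/2]])
if __name__=='__main__':
    r=least_squares(f,[.53,.02,.09,75,-1,0],loss='soft_l1',x_scale=[.01,.01,.01,1,.1,1])
    print(r.x,np.degrees(r.x[4])); print(f(r.x)[:-1].reshape(-1,2).round(1).tolist())
    print('dial',G(r.x[:3],C),'grip',G(r.x[:3],C+36*nn)); np.save('gw.npy',r.x)
E
python3 fitw.py
```

```text
[ 5.33769047e-01  2.39391518e-02  9.86826567e-02  7.86836565e+01
 -7.96424569e-01 -8.60350996e+00] -45.631766504888596
[[-0.1, 0.0], [0.4, 1.0], [0.8, 3.7], [-4.7, -0.0], [0.1, 0.5], [0.2, -0.1], [0.3, -0.0], [-0.3, -0.0], [-0.4, -0.3], [-0.1, -0.2], [0.3, -0.1], [0.0, -0.3], [0.1, -0.2], [0.1, 0.0], [0.2, 0.1], [-0.1, 0.0], [0.1, 0.1], [1.3, -0.1], [0.0, -0.5], [-0.1, -0.1], [-0.2, 0.0], [-0.8, -0.1], [-0.1, -0.1]]
dial [0.51702021 0.19311207 0.077     ] grip [0.49910778 0.19133866 0.10817691]
```

```bash
cat >> fitw.py <<'E'
    def f2(s):
        q=np.r_[s[:5],0]; a=f(q)[:-1]; a[4:8]=0; return a
    r=least_squares(f2,[.53,.02,.09,75,-1],loss='soft_l1',x_scale=[.01,.01,.01,1,.1])
    print(r.x,np.degrees(r.x[4])); print(f2(r.x).reshape(-1,2).round(1).tolist())
    print('dial',G(r.x[:3],C),'grip',G(r.x[:3],C+36*nn)); np.save('gw0.npy',np.r_[r.x,0])
    # allow camera small rotation
    R0,t0=cam(o,p)
    import h,ov
    def f3(s):
        global o
        dR=Rn.from_rotvec(s[5:8]).as_matrix()
        T=np.array(p['T_tool_cam']).copy(); Tn=T.copy(); Tn[:3,:3]=T[:3,:3]@dR; p2=dict(p); p2['T_tool_cam']=Tn
        v=s[:3]
        T_=[face(s[3],np.degrees(s[4]+a),0) for a in tk]
        r1=proj(o,p2,G(v,np.array(cor+base)))-np.vstack([corp,basep]); r2=proj(o,p2,G(v,np.array(T_)))-tkp
        return np.concatenate([r1.ravel(),r2.ravel(),s[5:8]/.01])
    r=least_squares(f3,np.r_[.53,.02,.09,75,-.8,0,0,0],loss='soft_l1',x_scale=[.01,.01,.01,1,.1,.01,.01,.01])
    print(r.x,np.degrees(r.x[4])); print(f3(r.x)[:-3].reshape(-1,2).round(1).tolist())
    print('dial',G(r.x[:3],C),'grip',G(r.x[:3],C+36*nn))
E
python3 fitw.py
```

```text
[ 5.33769047e-01  2.39391518e-02  9.86826567e-02  7.86836565e+01
 -7.96424569e-01 -8.60350996e+00] -45.631766504888596
[[-0.1, 0.0], [0.4, 1.0], [0.8, 3.7], [-4.7, -0.0], [0.1, 0.5], [0.2, -0.1], [0.3, -0.0], [-0.3, -0.0], [-0.4, -0.3], [-0.1, -0.2], [0.3, -0.1], [0.0, -0.3], [0.1, -0.2], [0.1, 0.0], [0.2, 0.1], [-0.1, 0.0], [0.1, 0.1], [1.3, -0.1], [0.0, -0.5], [-0.1, -0.1], [-0.2, 0.0], [-0.8, -0.1], [-0.1, -0.1]]
dial [0.51702021 0.19311207 0.077     ] grip [0.49910778 0.19133866 0.10817691]
[ 5.33804001e-01  2.23999915e-02  1.02987089e-01  7.62585945e+01
 -7.89701360e-01] -45.24655498277065
[[1.8, 0.1], [-0.1, -1.2], [0.0, 0.0], [0.0, 0.0], [2.3, 0.3], [-0.3, -0.0], [0.0, -0.0], [-0.3, 0.1], [-0.2, 0.1], [0.1, 0.3], [-0.2, -0.1], [-0.4, -0.3], [-0.2, -0.2], [-0.2, 0.0], [0.0, 0.1], [-0.2, 0.0], [0.1, 0.1], [1.2, -0.1], [0.1, -0.3], [0.0, 0.1], [-0.1, 0.3], [-0.6, 0.2], [0.1, 0.3]]
dial [0.51632713 0.19149925 0.077     ] grip [0.4984225  0.18964876 0.10817691]
[ 5.29775493e-01  2.90874023e-02  9.16007028e-02  7.70192588e+01
 -7.94926171e-01 -1.43336638e-02  1.50768503e-02  2.49203700e-03] -45.54591459485141
[[0.4, -0.0], [0.9, -1.8], [0.2, 6.0], [-7.5, 0.2], [0.5, 0.2], [-0.3, -0.2], [0.2, 0.1], [-0.2, 0.2], [-0.2, -0.2], [0.1, -0.2], [-0.1, -0.1], [-0.3, -0.3], [-0.1, -0.2], [-0.1, 0.1], [0.1, 0.2], [-0.1, 0.2], [0.2, 0.3], [1.3, 0.1], [0.1, -0.3], [0.1, 0.1], [-0.1, 0.2], [-0.6, 0.0], [0.1, -0.1]]
dial [0.51422514 0.19837469 0.077     ] grip [0.4963006  0.19672818 0.10817691]
```

```bash
cat > ang.py <<'E'
from ov import *
def pol(o,p,v,uv,h):
    c,d=ray(o,p,uv); cs,sn=np.cos(v[2]),np.sin(v[2]); Rz=np.array([[cs,-sn,0],[sn,cs,0],[0,0,1]])
    c=Rz.T@(c-[v[0],v[1],0])*1000; d=Rz.T@d; k=((C+nn*h-c)@nn)/(d@nn); q=c+k*d-C; a,b=q@u,q@w
    return np.hypot(a,b),np.arctan2(b,a)+np.pi/4
E
python3 - <<'E'
from ang import *
import pickle
o,p=pickle.load(open('w1.pkl','rb')); v=np.load('gw0.npy'); c2=lambda a:np.array(a)/3.3+[200,120]-.5
for n,q,h in [('nose tip',(375,512),12),('noseline in',(386,483),12),('tab tip',(262,402),9),('tab tail',(165,438),9),('tab tail b',(172,452),9),('line top in',(482,368),52),('line top out',(450,483),52)]: print(n,pol(o,p,v,c2(q),h))
ov(o,p,v,(200,120,440,350),3.3,'w1p.png')
E
```

```text
nose tip (np.float64(40.6961928352615), np.float64(0.3036889685657395))
noseline in (np.float64(32.08246102602551), np.float64(0.29405935469169153))
tab tip (np.float64(46.38860296460705), np.float64(1.3397788964451713))
tab tail (np.float64(74.08358781137485), np.float64(1.2702849143391999))
tab tail b (np.float64(73.27540567042958), np.float64(1.2158744530949712))
line top in (np.float64(1.6135719216280382), np.float64(0.6416279066995693))
line top out (np.float64(31.62815112195379), np.float64(0.2715172067188425))
```

View pics/w1p.png

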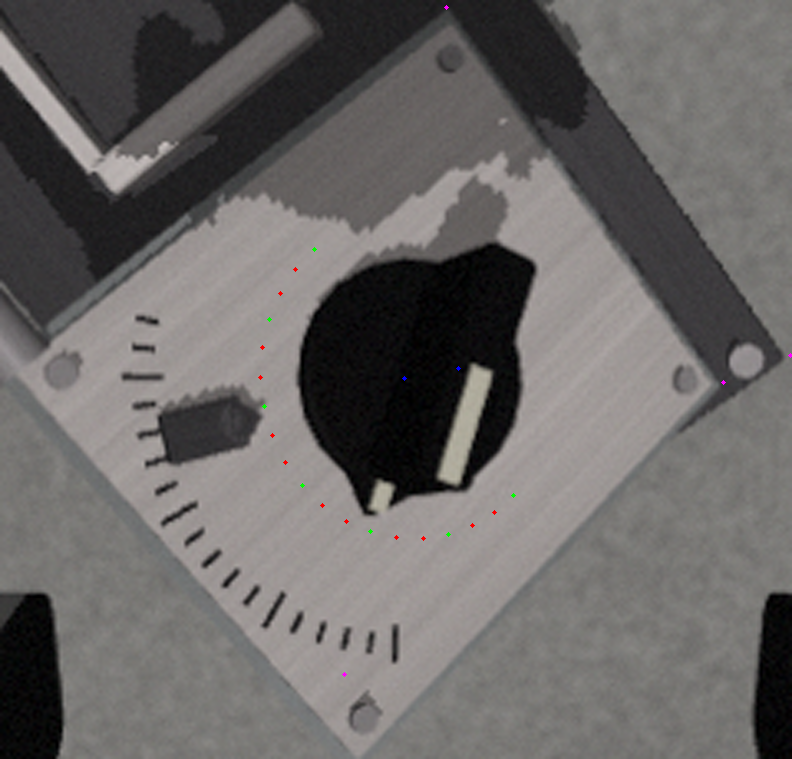

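```bash
python3 - <<'E'
from ang import *
import pickle
o,p=pickle.load(open('w1.pkl','rb')); v=np.load('gw0.npy'); c2=lambda a:np.array(a)/3.3+[200,120]-.5
for q in [(260,417),(258,421),(166,438)]: print(pol(o,p,v,c2(q),9))
x0,y0,x1,y1=235,225,285,265
big=cv2.resize(p['color'][y0:y1,x0:x1,::-1],None,fx=14,fy=14,interpolation=cv2.INTER_CUBIC); big=cv2.convertScaleAbs(big,alpha=1.6)
for d in np.arange(1.15,1.45,.05):
  for r in (46,60,73):
    a=(proj(o,p,G(v,[face(r,np.degrees(d)-45,9)]))[0]+.5-[x0,y0])*14; cv2.circle(big,(int(a[0]),int(a[1])),3,(0,0,255) if abs(d-1.3)>.01 else (0,255,0),-1)
cv2.imwrite('pics/tab1.png',big)
E
```

```text
(np.float64(47.79937302250242), np.float64(1.2582586198685277))
(np.float64(48.620096064560336), np.float64(1.239611717183943))
(np.float64(73.82864628981284), np.float64(1.2694464269678558))
```

View pics/tab1.png

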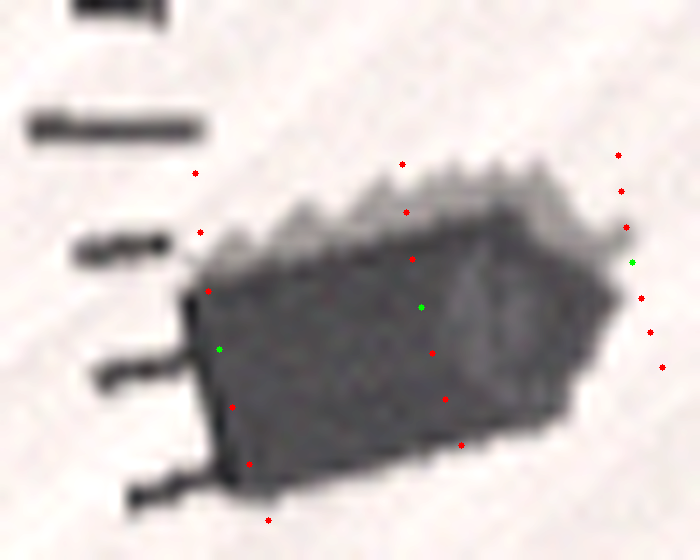

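```bash
python3 - <<'E'
import numpy as np
u=np.array([np.cos(np.pi/6),0,.5]);w=np.array([0,-1.,0]); n=np.array([-.5,0,np.cos(np.pi/6)])
gx,gy,gz=np.meshgrid(np.linspace(-32,32,129),np.linspace(-8,8,5),np.linspace(12,52,81),indexing='ij')
P=np.stack([gx.ravel(),gy.ravel(),gz.ravel()],1)
def gap(phi,yaw,zb,h0=41):  # yaw of tool x in gauge deg ; zb: tip height relative to axis point h0
    a=np.radians(phi); X=np.cos(a)*u+np.sin(a)*w; Y=np.cross(n,X)
    Q=P[:,:1]*X+P[:,1:2]*Y+P[:,2:]*n-h0*n
    t=np.radians(yaw); tx=np.array([np.cos(t),np.sin(t)]); ty=np.array([-tx[1],tx[0]])
    A=Q[:,:2]@tx;B=Q[:,:2]@ty; m=(abs(A)<=11)&(Q[:,2]>=zb)
    return B[m].max(),-B[m].min()
ph=np.arange(-60,61,2.)
for yaw in [40,30,20,10,0,-10,-20,-25,-30,-35,-40]:
    g=[sum(gap(f,yaw,-13.5)) for f in ph]; g2=[2*max(gap(f,yaw,-13.5)) for f in ph]; i=np.argmin(g); j=np.argmin(g2); print(yaw,ph[i],g[i].round(1),gap(ph[i],yaw,-13.5),'|',ph[j],round(g2[j],1), 'gap at +-10:',[round(sum(gap(ph[i]+d,yaw,-13.5)),1) for d in (-10,10)])
E
```

```text
40 -36.0 25.1 (np.float64(11.11162943441501), np.float64(14.003828930109542)) | -44.0 27.1 gap at +-10: [np.float64(27.8), np.float64(27.7)]
30 -26.0 23.1 (np.float64(10.571979524761591), np.float64(12.533784768652856)) | -32.0 24.6 gap at +-10: [np.float64(26.1), np.float64(25.5)]
20 -18.0 20.9 (np.float64(9.914856103200837), np.float64(11.019495226777337)) | -20.0 21.9 gap at +-10: [np.float64(25.4), np.float64(22.7)]
10 -8.0 18.5 (np.float64(9.001388805508835), np.float64(9.52423027225956)) | -10.0 18.9 gap at +-10: [np.float64(23.3), np.float64(21.5)]
0 0.0 16.0 (np.float64(8.0), np.float64(8.0)) | 0.0 16.0 gap at +-10: [np.float64(22.4), np.float64(22.4)]
-10 8.0 18.5 (np.float64(9.52423027225956), np.float64(9.001388805508835)) | 10.0 18.9 gap at +-10: [np.float64(21.5), np.float64(23.3)]
-20 18.0 20.9 (np.float64(11.019495226777337), np.float64(9.914856103200837)) | 20.0 21.9 gap at +-10: [np.float64(22.7), np.float64(25.4)]
-25 22.0 22.0 (np.float64(11.833663091735842), np.float64(10.146496622864172)) | 26.0 23.2 gap at +-10: [np.float64(24.1), np.float64(25.7)]
-30 26.0 23.1 (np.float64(12.533784768652856), np.float64(10.571979524761591)) | 32.0 24.6 gap at +-10: [np.float64(25.5), np.float64(26.1)]
-35 32.0 24.2 (np.float64(13.217138695118777), np.float64(11.023247241290006)) | 38.0 25.8 gap at +-10: [np.float64(26.3), np.float64(27.5)]
-40 36.0 25.1 (np.float64(14.003828930109542), np.float64(11.11162943441501)) | 44.0 27.1 gap at +-10: [np.float64(27.7), np.float64(27.8)]
```

{"api": "step_arm", "payload": {"moves": [[0.5, -0.003, 0.0045, -0.03, -7.3], [0.5, -0.003, 0.0045, -0.03, -7.3], [0.5, -0.002, 0.0045, -0.03, -7.3], [0.5, 0, 0, 0, 0]]}}

```text
t: 3.88
tool_pos: [0.4963, 0.1896, 0.1786]
tool_rot: [-0.951, 2.987, -0.005]
contact_force: [0.3, -0.1, 0.2]
opening: 0.0427
```

```bash
python3 - <<'E'
from h import *
import pickle
o,p=snap('wrist','w2.png'); pickle.dump((o,p),open('w2.pkl','wb')); v=o['tool_rot'];print(o['t'],o['tool_pos'],np.degrees(2*np.arctan2(v[1],v[0])))
E
```

```text
3.875 [0.49630499 0.18959171 0.17863449] 215.32205676717584
```

View pics/w2.png

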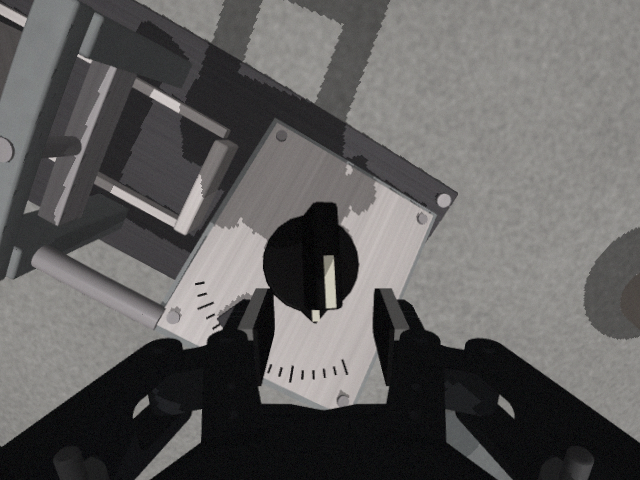

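```bash
python3 - <<'E'
from ang import *
import pickle
o,p=pickle.load(open('w2.pkl','rb')); v=np.load('gw0.npy')
for q,h in [((328.5,256),52),((332,307),52),((316,317),12),((174,316),0),((343,399),0),((421,217),0),((281,136),0)]: print(pol(o,p,v,q,h))
ov(o,p,v,(150,100,470,420),2.3,'w2o.png')
E
```

```text
(np.float64(2.215813213257505), np.float64(0.38850633760701436))
(np.float64(31.357245094978545), np.float64(0.27026523650899215))
(np.float64(37.82006802288417), np.float64(0.2838713782295289))
(np.float64(97.65558601451882), np.float64(1.5053749493656357))
(np.float64(97.55173955918788), np.float64(0.08208544526434747))
(np.float64(98.79261596884355), np.float64(-1.6558574454710122))
(np.float64(98.53541019975172), np.float64(3.2330353312936904))
```

View pics/w2o.png

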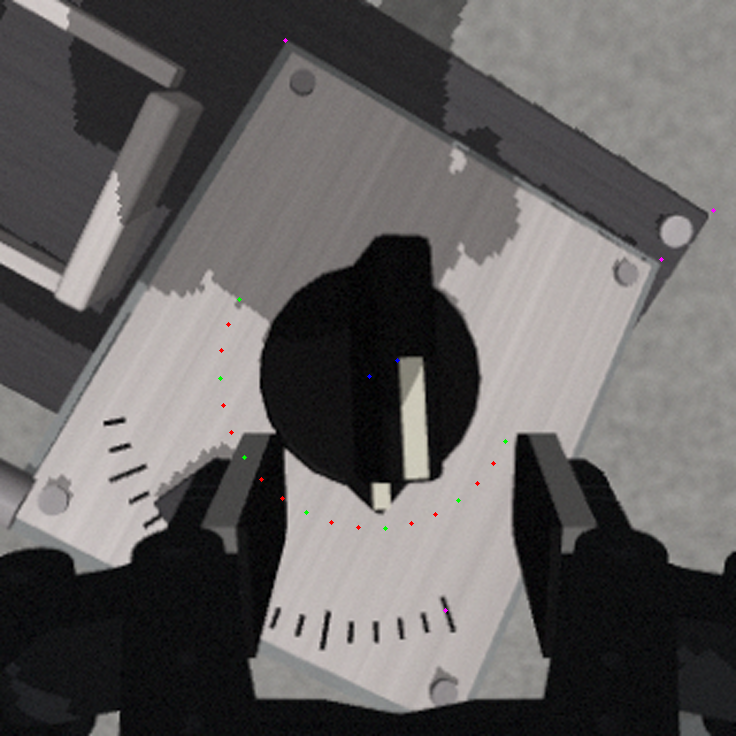

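{"api": "step_arm", "payload": {"moves": [[0.5, 0, 0, -0.03, 0], [0.5, 0, 0, -0.03, 0], [0.5, 0, 0, -0.016, 0], [0.5, 0, 0, 0, 0]], "newtons": 25}}

```text
t: 4.53
tool_pos: [0.505, 0.1905, 0.1144]
tool_rot: [-0.948, 2.963, -0.008]
contact_force: [-0.5, 1.1, 0.1]
opening: 0.0429
```

```bash
python3 - <<'E'
from h import *
import pickle
o,p=snap('wrist','w3.png'); pickle.dump((o,p),open('w3.pkl','wb')); v=o['tool_rot'];print(o); print(Rn.from_rotvec(v).as_matrix().round(3))
o,p=snap('side','side3.png'); cv2.imwrite('pics/side3c.png',cv2.resize(p['color'][130:260,230:380,::-1],None,fx=4,fy=4))
E
```

```text
{'t': 4.525, 'q': array([ 0.22416111, -0.06832562,  1.9354617 , -0.00270681,  1.24407822,
       -1.96532716]), 'dq': array([ 0.00098843, -0.01665446, -0.03115418,  0.00020744,  0.00047278,
       -0.00405678]), 'effort': array([-2.52187211e-02, -3.09553134e+01, -3.40630746e+01, -9.79864737e-03,
       -1.54598323e-01,  1.62751709e-03]), 'tool_pos': array([0.50503401, 0.1905132 , 0.11440247]), 'tool_rot': array([-0.94849149,  2.96344462, -0.00801581]), 'contact_force': array([-0.45377076,  1.07192342,  0.11552735]), 'wrist_torque': array([-0.04764187,  0.0008806 , -0.01124451]), 'opening': 0.042884568683675725}
[[-0.814 -0.58   0.03 ]
 [-0.581  0.814  0.004]
 [-0.027 -0.014 -1.   ]]
```

View pics/w3.png

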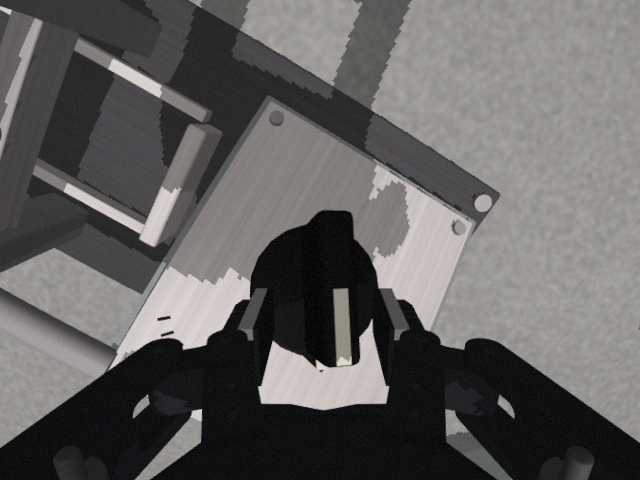

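View pics/side3c.png

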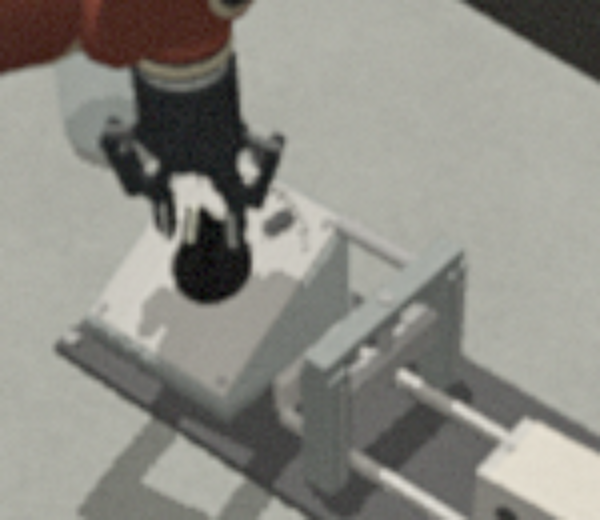

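{"api": "step_arm", "payload": {"moves": [[0.5, -0.009, -0.001, 0, 0], [0.5, 0, 0, 0, 0]]}}

```text
t: 4.88
tool_pos: [0.4978, 0.1901, 0.1184]
tool_rot: [-0.947, 2.957, -0.009]
contact_force: [1.0, -0.2, -0.1]
opening: 0.0427
```

{"api": "step_arm", "payload": {"moves": [[0.5, -0.001, 0, -0.01, 0], [0.5, 0, 0, 0, 0]]}}

```text
t: 5.12
tool_pos: [0.4969, 0.1902, 0.1085]
tool_rot: [-0.947, 2.956, -0.009]
contact_force: [-0.0, -0.2, 0.1]
opening: 0.0426
```

{"api": "step_arm", "payload": {"moves": [[0.5, -0.001, -0.0006, -0.009, 0], [0.5, 0, 0, 0, 0], [0.2, 0, 0, 0, 0], [0.2, 0, 0, 0, 0], [0.0, 0, 0, 0, 0], [0, 0, 0, 0, 0], [0, 0, 0, 0, 0]], "newtons": 25}}

```text
t: 6.0
tool_pos: [0.4966, 0.1882, 0.0987]
tool_rot: [-0.947, 2.955, -0.015]
contact_force: [0.3, -1.3, -0.4]
opening: 0.0204
```

```bash
cat > st.py <<'E'
from h import *
o=ctrl.get_obs(); v=o['tool_rot']; M=Rn.from_rotvec(v).as_matrix()
print('t',o['t'],'pos',o['tool_pos'].round(4),'yaw',np.degrees(np.arctan2(M[1,0],M[0,0])).round(2),'z',M[:,2].round(3),'F',o['contact_force'].round(1),'T',o['wrist_torque'].round(2),'open',round(o['opening'],4))
E
python3 st.py; python3 -c "
from h import *
o,p=snap('wrist','w4.png')"
```

```text
t 6.0 pos [0.4966 0.1882 0.0987] yaw -144.44 z [ 0.039  0.003 -0.999] F [ 0.3 -1.3 -0.4] T [-0.54 -0.35 -0.03] open 0.0204
```

View pics/w4.png

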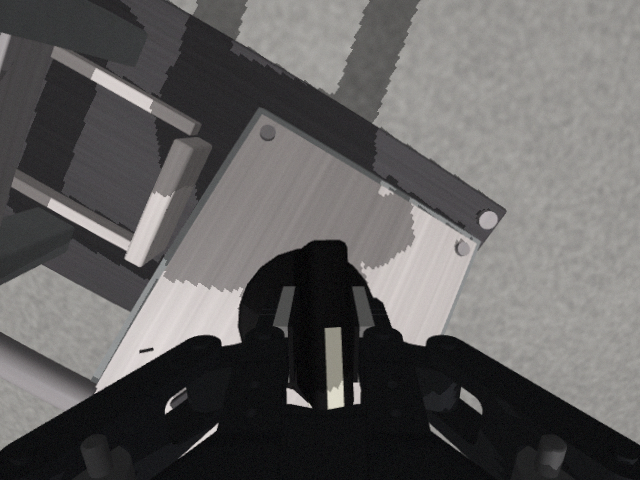

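{"api": "step_arm", "payload": {"moves": [[0, 0, 0, 0, -6], [0, 0, 0, 0, -6], [0, 0, 0, 0, -6], [0, 0, 0, 0, 0]]}}

```text
t: 6.55
tool_pos: [0.4954, 0.1883, 0.0997]
tool_rot: [-0.462, 3.074, -0.024]
contact_force: [1.5, -1.8, -1.7]
opening: 0.0167
```

```bash
python3 st.py
```

```text
t 6.55 pos [0.4954 0.1883 0.0997] yaw -162.89 z [ 0.035 -0.01  -0.999] F [ 1.5 -1.8 -1.7] T [-0.66 -0.31 -0.2 ] open 0.0167
```

Working: low forces. Continue to about yaw 156 (i.e. −204): 41° more.

{"api": "step_arm", "payload": {"moves": [[0, 0, 0.0005, 0, -7], [0, 0, 0.0005, 0, -7], [0, 0, 0, 0, -7], [0, 0, 0, 0, -7], [0, 0, 0, 0, -7], [0, 0, 0, 0, 0]]}}

```text
t: 7.3
tool_pos: [0.4949, 0.1915, 0.1003]
tool_rot: [0.482, 3.08, -0.025]
contact_force: [-0.9, -9.5, -0.5]
opening: 0.0155
```

```bash
python3 st.py; python3 - <<'E'
from h import *
import pickle
o,p=snap('wrist','w5.png'); pickle.dump((o,p),open('w5.pkl','wb'))
o,p=snap('side','side5.png'); cv2.imwrite('pics/side5c.png',cv2.resize(p['color'][150:240,235:345,::-1],None,fx=7,fy=6,interpolation=cv2.INTER_CUBIC))
E
```

```text
t 7.3 pos [0.4949 0.1915 0.1003] yaw 162.2 z [ 0.022 -0.02  -1.   ] F [-0.9 -9.5 -0.5] T [ 0.89 -0.27  1.21] open 0.0155
```

View pics/w5.png

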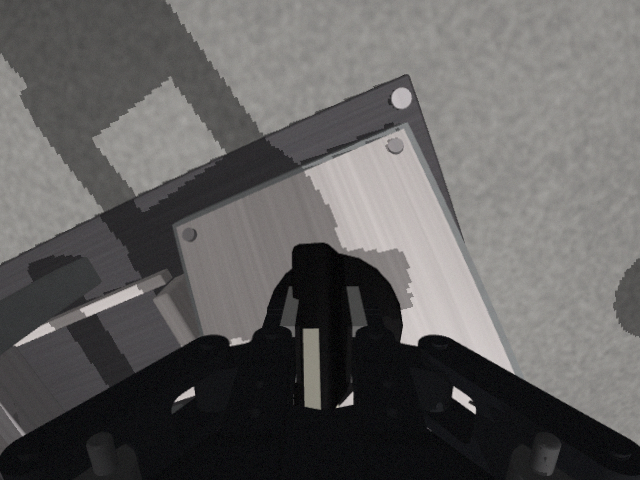

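View pics/side5c.png

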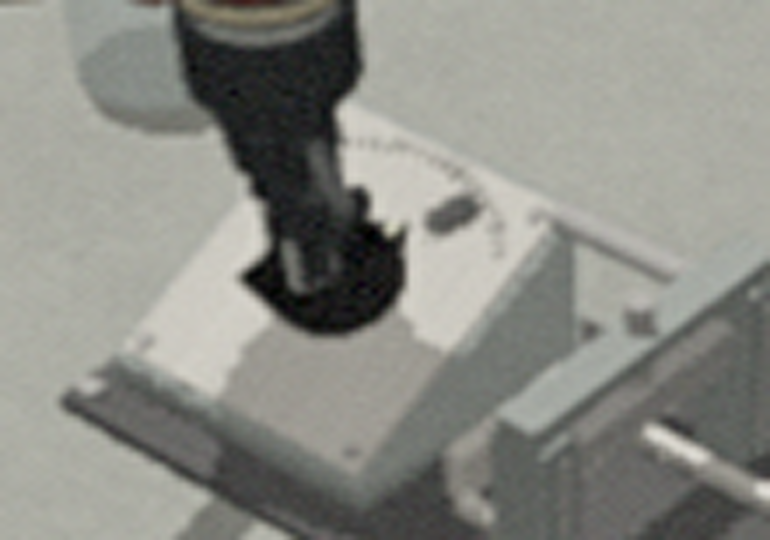

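```bash
python3 - <<'E'
from ang import *
import pickle
o,p=pickle.load(open('w5.pkl','rb')); v=np.load('gw0.npy')
for q,h in [((311,328),52),((314,408),52),((395,146),0),((189,234),0)]: print(pol(o,p,v,q,h))
ov(o,p,v,(150,100,470,420),2.3,'w5o.png')
E
```

```text
(np.float64(1.8994633672778667), np.float64(0.859393894139717))
(np.float64(30.414365824092005), np.float64(1.0842529728739363))
(np.float64(97.88339149077287), np.float64(-1.6468495520825548))
(np.float64(100.06081820467425), np.float64(3.2196201464556005))
```

View pics/w5o.png

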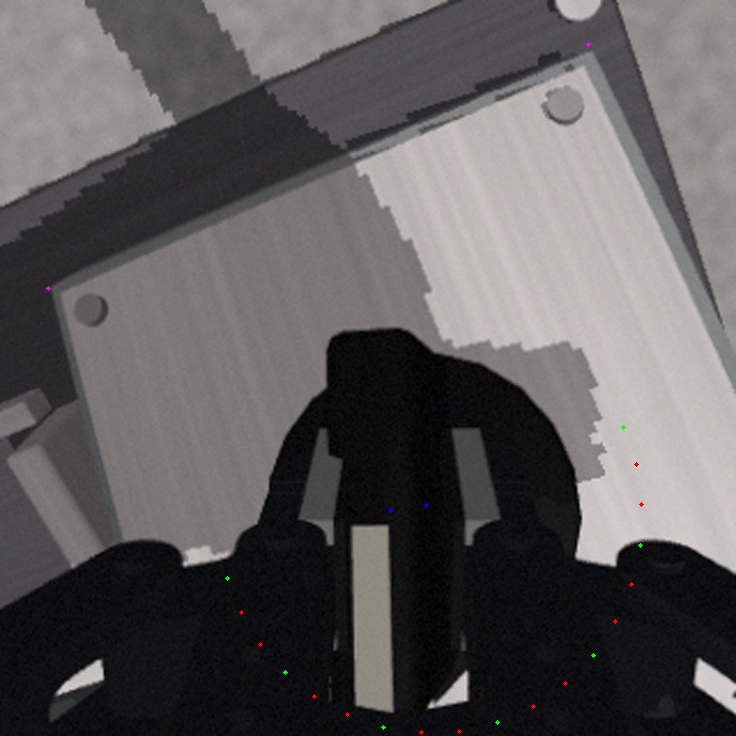

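{"api": "step_arm", "payload": {"moves": [[0, 0, -0.001, 0, -5], [0, 0, -0.001, 0, -5], [0, 0, 0, 0, 0], [0, 0, 0, 0, 0]]}}

```text
t: 8.0
tool_pos: [0.4944, 0.1919, 0.1013]
tool_rot: [0.728, 3.035, -0.014]
contact_force: [-2.2, -6.8, 0.8]
opening: 0.016
```

```bash
cat > look.py <<'E'
import sys,pickle
from ang import *
n=sys.argv[1]
o,p=snap('wrist',f'{n}.png'); pickle.dump((o,p),open(f'{n}.pkl','wb'))
o,p=snap('side',f'{n}s.png'); pickle.dump((o,p),open(f'{n}s.pkl','wb')); cv2.imwrite(f'pics/{n}sc.png',cv2.resize(p['color'][150:240,235:345,::-1],None,fx=7,fy=6,interpolation=cv2.INTER_CUBIC))
E
python3 st.py; python3 look.py w6
```

```text
t 8.0 pos [0.4944 0.1919 0.1013] yaw 153.03 z [ 0.017 -0.014 -1.   ] F [-2.2 -6.8  0.8] T [ 1.01 -0.39  1.04] open 0.016
```

View pics/w6.png

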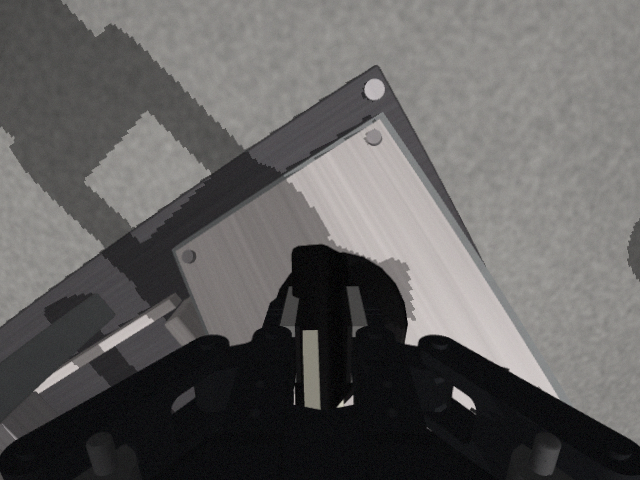

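View pics/w6sc.png

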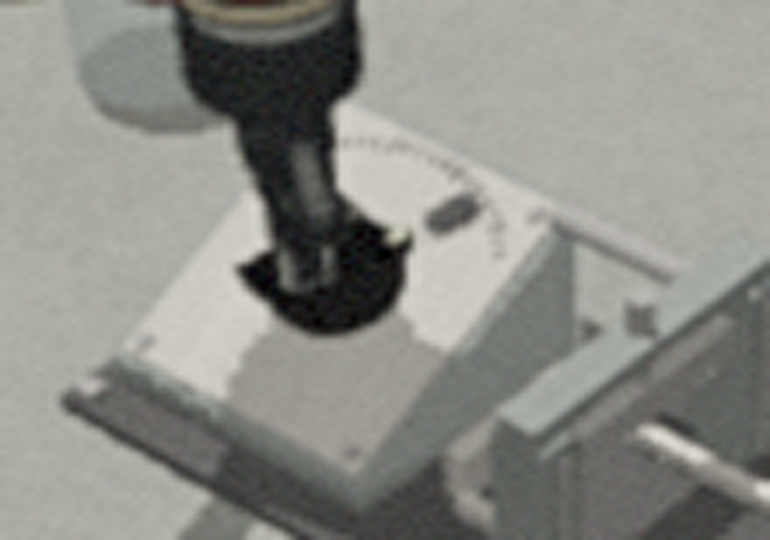

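```bash
python3 - <<'E'
from ang import *
import pickle
o,p=pickle.load(open('w6.pkl','rb')); v=np.load('gw0.npy')
for q,h in [((310.5,330),52),((313,409),52),((374,137),0),((189,257),0)]: print(pol(o,p,v,q,h))
o,p=pickle.load(open('w6s.pkl','rb'))
s=lambda x,y:np.array([x/7+235-.5,y/6+150-.5])
for n,q,h in [('nose',(409,238),12),('line',(398,240),12),('tabtip',(430,222),9),('tabtail',(474,205),9),('scr',(146,342),0),('scr',(352,451),0),('scr',(540,216),0)]: print(n,pol(o,p,v,s(*q),h))
E
```

```text
(np.float64(2.0735106220141537), np.float64(0.8689233845113581))
(np.float64(30.62087426837669), np.float64(1.230823597273178))
(np.float64(98.22227618026798), np.float64(-1.6468516247588836))
(np.float64(99.59109117305906), np.float64(3.2145526827544533))
nose (np.float64(38.36384661875806), np.float64(1.4206061518085464))
line (np.float64(33.31484184273565), np.float64(1.3836192441879007))
tabtip (np.float64(49.74462882103963), np.float64(1.3048581857864927))
tabtail (np.float64(71.36693808544567), np.float64(1.342295564965714))
scr (np.float64(98.509341821394), np.float64(-1.6582262537756365))
scr (np.float64(96.8248645548423), np.float64(3.245578282273737))
scr (np.float64(95.9273324315782), np.float64(1.5152944157893624))
```

{"api": "step_arm", "payload": {"moves": [[0.5, 0, 0, 0, 0], [0.5, 0, 0, 0, 0], [0.5, 0, 0, 0, 0], [0.5, 0, 0, 0.02, 0], [0.5, 0, 0, 0.04, 0], [0.5, 0, 0, 0.04, 0], [0.5, 0, 0, 0.03, 0], [0.5, 0, 0, 0, 0], [0.5, 0, 0, 0, 0]]}}

```text
t: 9.43
tool_pos: [0.4936, 0.1931, 0.2412]
tool_rot: [0.718, 3.036, -0.007]
contact_force: [0.0, 0.1, -1.1]
opening: 0.0429
```

```bash
python3 st.py; python3 look.py w7
```

```text
t 9.425 pos [0.4936 0.1931 0.2412] yaw 153.4 z [ 0.021 -0.01  -1.   ] F [ 0.   0.1 -1.1] T [ 0.04 -0.02 -0.  ] open 0.0429
```

View pics/w7.png

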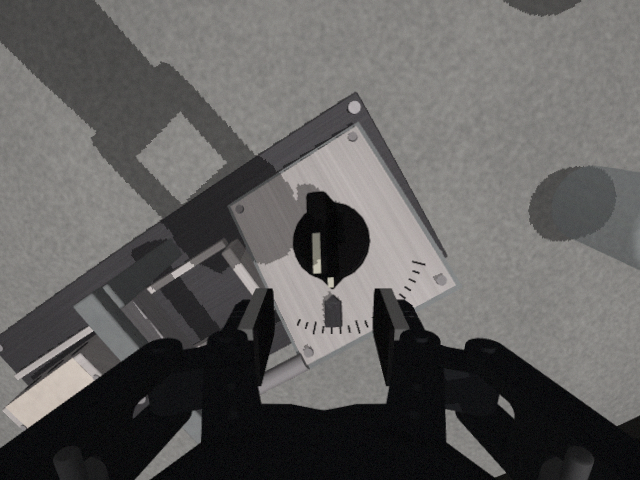

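View pics/w7sc.png

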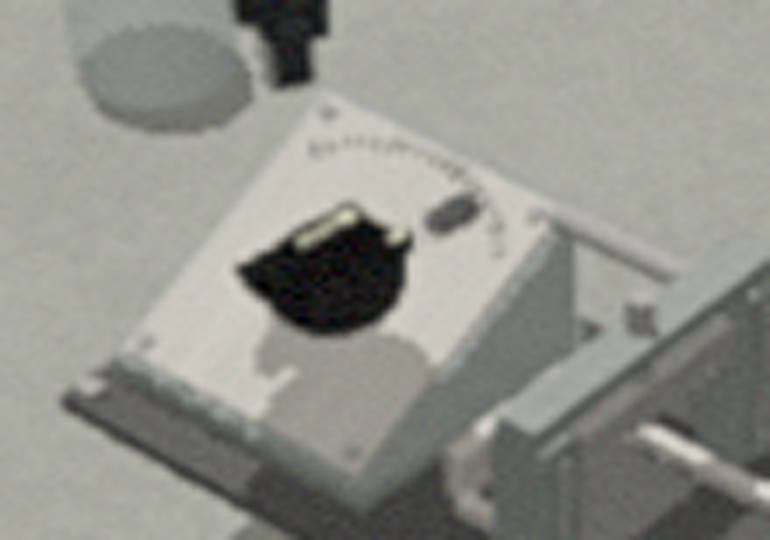

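```bash
cat > z.py <<'E'
import sys,pickle
from ang import *
n=sys.argv[1]; x0,y0,x1,y1=map(int,sys.argv[2:6]); k=float(sys.argv[6])
o,p=pickle.load(open(n+'.pkl','rb')); v=np.load('gw0.npy')
big=cv2.resize(p['color'][y0:y1,x0:x1,::-1],None,fx=k,fy=k,interpolation=cv2.INTER_CUBIC); big=cv2.convertScaleAbs(big,alpha=1.5)
for r,h in ((32,12),(40,12),(46,9),(60,9),(73,9)):
  for d in np.arange(1.1,1.41,.05):
    a=(proj(o,p,G(v,[face(r,np.degrees(d)-45,h)]))[0]+.5-[x0,y0])*k; cv2.circle(big,(int(a[0]),int(a[1])),2,(0,0,255) if abs(d-1.25)>.01 else (0,255,0),-1)
cv2.imwrite(f'pics/{n}z.png',big)
E
python3 z.py w7 285 220 375 345 5
```

```text
(no output)
```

View pics/w7z.png

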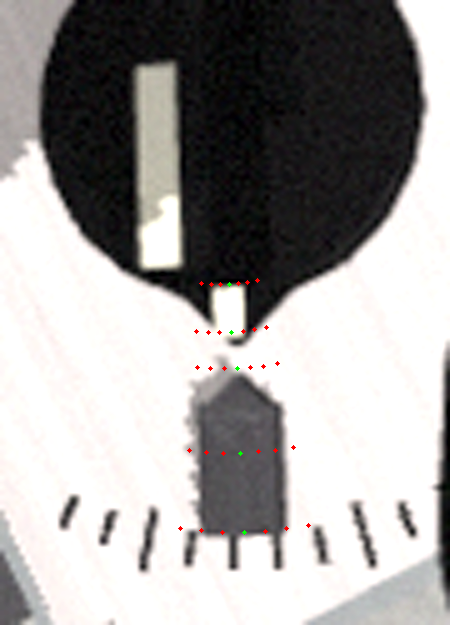

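```bash
python3 - <<'E'
from ang import *
import pickle
v=np.load('gw0.npy')
def L(o,p,a,b):
    r1,t1=pol(o,p,v,a,52); r2,t2=pol(o,p,v,b,52); d=np.array([r2*np.cos(t2)-r1*np.cos(t1),r2*np.sin(t2)-r1*np.sin(t1)]); return (r1,t1),(r2,t2),'ang',np.arctan2(d[1],d[0])
o,p=pickle.load(open('w2.pkl','rb')); print('w2',L(o,p,(328.5,256),(332,307)))
o,p=pickle.load(open('w3.pkl','rb')); print('w3',L(o,p,(341,290),(345,358)))
o['tool_pos']=np.array([.4966,.1882,.0987]);o['tool_rot']=np.array([-.947,2.955,-.015]); print('w4',L(o,p,(333,328),(335.5,408)))
o,p=pickle.load(open('w5.pkl','rb')); print('w5',L(o,p,(310.5,328),(314,408)))
o,p=pickle.load(open('w6.pkl','rb')); print('w6',L(o,p,(310,330),(313,409)))
o,p=pickle.load(open('w7.pkl','rb')); print('w7',L(o,p,(285+156/5,220+63/5),(285+162/5,220+268/5)))
E
```

```text
w2 ((np.float64(2.215813213257505), np.float64(0.38850633760701436)), (np.float64(31.357245094978545), np.float64(0.27026523650899215)), 'ang', np.float64(0.26130052882929383))
w3 ((np.float64(2.469500165540022), np.float64(0.3389839922544361)), (np.float64(29.07081402572473), np.float64(0.2732535800368805)), 'ang', np.float64(0.2671572689448532))
w4 ((np.float64(2.1156593156907024), np.float64(0.4106898925347813)), (np.float64(30.588151173698385), np.float64(0.2970062928110656)), 'ang', np.float64(0.28858141382474484))
w5 ((np.float64(1.8572489448180807), np.float64(0.9592549904197788)), (np.float64(30.414365824092005), np.float64(1.0842529728739363)), 'ang', np.float64(1.0923569352417384))
w6 ((np.float64(2.0049106784704014), np.float64(0.959954808227889)), (np.float64(30.62087426837669), np.float64(1.230823597273178)), 'ang', np.float64(1.2495202237557872))
w7 ((np.float64(1.8345730888857135), np.float64(0.8512653066074615)), (np.float64(32.24601411993419), np.float64(1.2338544494924237)), 'ang', np.float64(1.256273682234479))
```

{"api": "step_arm", "payload": {"moves": [[0.5, 0.0024, -0.003, -0.02, 1.6], [0.5, 0, 0, -0.025, 0], [0.5, 0, 0, -0.025, 0], [0.5, 0, 0, -0.015, 0], [0.5, 0, 0, 0, 0], [0.5, 0, 0, 0, 0]]}}

```text
t: 10.58
tool_pos: [0.4945, 0.1886, 0.1472]
tool_rot: [0.67, 3.052, -0.012]
contact_force: [0.6, 0.4, -0.0]
opening: 0.043
```

```bash
python3 st.py
```

```text
t 10.575 pos [0.4945 0.1886 0.1472] yaw 155.24 z [ 0.015 -0.011 -1.   ] F [ 0.6  0.4 -0. ] T [-0.03  0.05 -0.05] open 0.043
```

{"api": "step_arm", "payload": {"moves": [[0.5, 0.0015, 0.0014, -0.012, 0], [0.5, 0, 0, -0.012, 0], [0.5, 0, 0, -0.012, 0], [0.5, 0, 0, -0.008, 0], [0.5, 0, 0, 0, 0], [0.5, 0, 0, 0, 0]]}}

```text
t: 11.32
tool_pos: [0.4971, 0.1904, 0.1018]
tool_rot: [0.669, 3.05, -0.01]
contact_force: [0.5, -0.1, 0.1]
opening: 0.0427
```

```bash
python3 st.py
```

```text
t 11.325 pos [0.4971 0.1904 0.1018] yaw 155.27 z [ 0.018 -0.01  -1.   ] F [ 0.5 -0.1  0.1] T [0.08 0.02 0.05] open 0.0427
```

{"api": "step_arm", "payload": {"moves": [[0.5, -0.001, 0, -0.003, 0], [0.35, 0, 0, 0, 0], [0.25, 0, 0, 0, 0], [0.1, 0, 0, 0, 0], [0, 0, 0, 0, 0], [0, 0, 0, 0, 0], [0, 0, 0, 0, 0]], "newtons": 30}}

```text
t: 12.2
tool_pos: [0.4962, 0.1896, 0.0999]
tool_rot: [0.668, 3.049, -0.012]
contact_force: [-2.4, -2.9, 0.7]
opening: 0.02
```

```bash
python3 st.py; python3 look.py w8; python3 - <<'E'
import cv2
i=cv2.imread('pics/w8.png')[230:430,240:400]; cv2.imwrite('pics/w8c.png',cv2.resize(i,None,fx=3,fy=3,interpolation=cv2.INTER_CUBIC))
E
```

```text
t 12.2 pos [0.4962 0.1896 0.0999] yaw 155.3 z [ 0.018 -0.012 -1.   ] F [-2.4 -2.9  0.7] T [0.01 0.06 0.15] open 0.02
```

View pics/w8c.png

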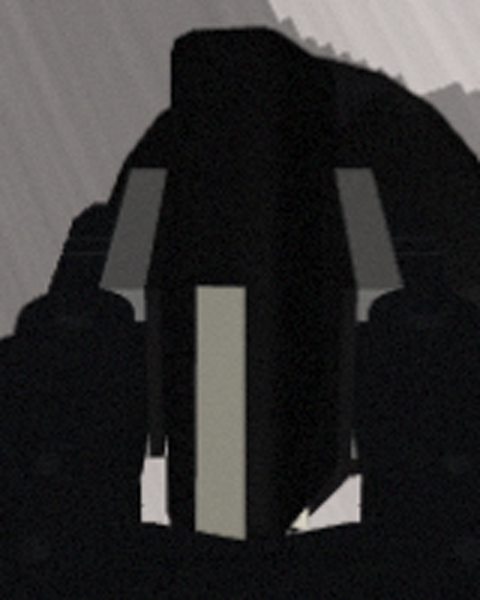

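View pics/w8sc.png

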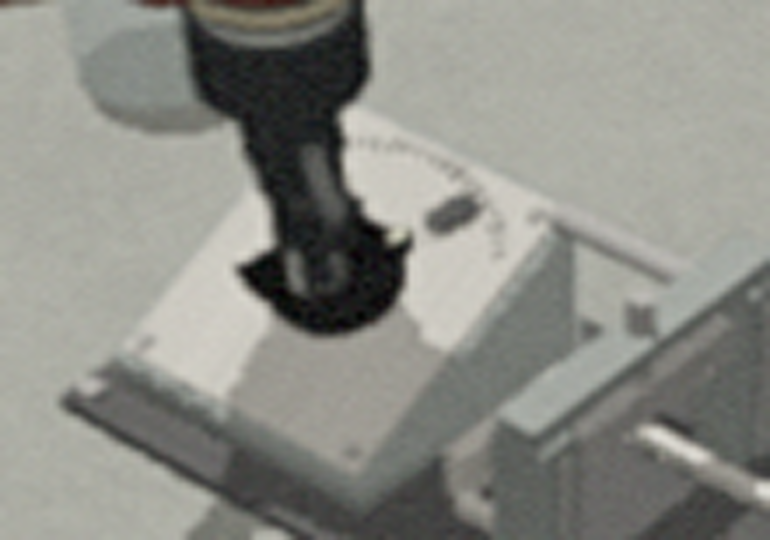

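```bash
cat > la.py <<'E'
from ang import *
v=np.load('gw0.npy')
def L(o,p,a,b,h=52):
    r1,t1=pol(o,p,v,a,h); r2,t2=pol(o,p,v,b,h); d=np.array([r2*np.cos(t2)-r1*np.cos(t1),r2*np.sin(t2)-r1*np.sin(t1)]); return round(r1,2),round(t1,3),round(r2,2),round(t2,3),'ang',np.arctan2(d[1],d[0])
E
python3 - <<'E'
from la import *
import pickle
o,p=pickle.load(open('w8.pkl','rb')); print(L(o,p,(240+221/3,230+286/3),(240+222/3,230+535/3)))
E
```

```text
(np.float64(2.02), np.float64(0.934), np.float64(31.54), np.float64(1.23), 'ang', np.float64(1.249912327901382))
```

{"api": "step_arm", "payload": {"moves": [[0, -0.003, -0.0003, 0.0052, 0], [0, -0.003, -0.0003, 0.0052, 0], [0, 0, 0, 0, 0]]}}

```text
t: 12.88
tool_pos: [0.4905, 0.1891, 0.1097]
tool_rot: [0.667, 3.047, -0.01]
contact_force: [0.0, -1.6, -1.2]
opening: 0.0199
```

```bash
python3 st.py
```

```text
t 12.875 pos [0.4905 0.1891 0.1097] yaw 155.29 z [ 0.021 -0.011 -1.   ] F [ 0.  -1.6 -1.2] T [ 0.19 -0.14  0.16] open 0.0199
```

{"api": "step_arm", "payload": {"moves": [[0, -0.002, -0.0002, 0.0035, 0], [0, -0.002, -0.0002, 0.0035, 0]]}}

```text
t: 13.12
tool_pos: [0.4875, 0.1889, 0.1146]
tool_rot: [0.666, 3.042, -0.006]
contact_force: [21.1, 2.8, -30.2]
opening: 0.0195
```

```bash
python3 st.py; python3 look.py w9; python3 - <<'E'
import cv2
i=cv2.imread('pics/w9.png')[230:430,240:400]; cv2.imwrite('pics/w9c.png',cv2.resize(i,None,fx=3,fy=3,interpolation=cv2.INTER_CUBIC))
E
```

```text
t 13.125 pos [0.4875 0.1889 0.1146] yaw 155.29 z [ 0.026 -0.009 -1.   ] F [ 21.1   2.8 -30.2] T [ 1.   -3.4   0.31] open 0.0195
```

View pics/w9c.png

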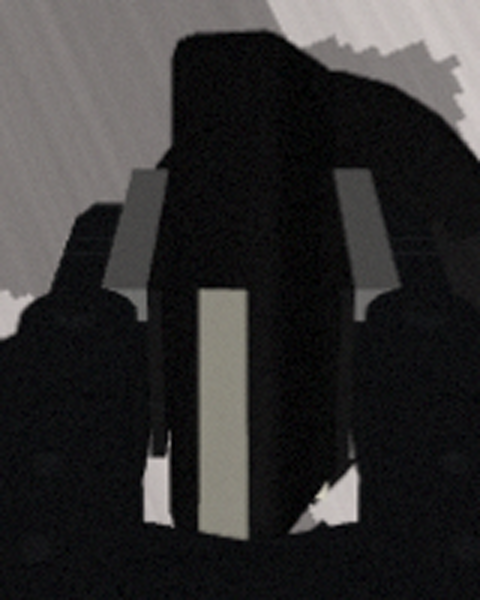

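View pics/w9sc.png

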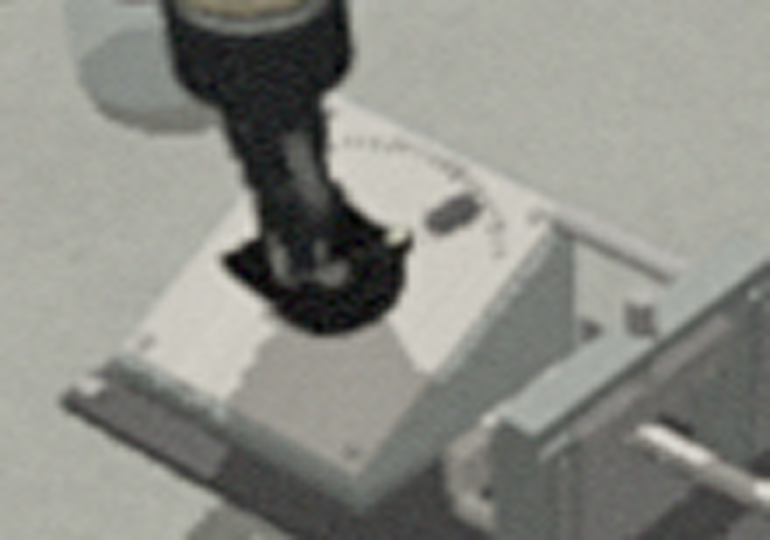

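{"api": "step_arm", "payload": {"moves": [[0, 0.0002, 0, -0.0003, 0]]}}

```text
t: 13.45
tool_pos: [0.488, 0.1891, 0.1141]
tool_rot: [0.667, 3.042, -0.005]
contact_force: [-0.8, -0.9, 3.4]
opening: 0.0197
```

```bash
python3 st.py; python3 - <<'E'
from la import *
import pickle
o,p=pickle.load(open('w9.pkl','rb')); print(L(o,p,(240+222.5/3,230+289/3),(240+224/3,230+537/3),68))
E
```

```text
t 13.45 pos [0.488  0.1891 0.1141] yaw 155.28 z [ 0.026 -0.009 -1.   ] F [-0.8 -0.9  3.4] T [ 0.26 -0.1   0.26] open 0.0197
(np.float64(1.96), np.float64(0.987), np.float64(31.66), np.float64(1.234), 'ang', np.float64(1.2506572821247455))
```

{"api": "step_arm", "payload": {"moves": [[0.5, 0, 0, 0, 0], [0.5, 0, 0, 0, 0], [0.5, 0, 0, 0, 0], [0.5, -0.002, 0, 0.02, 0], [0.5, -0.004, 0, 0.03, 0], [0.5, 0, 0, 0.03, 0], [0.5, 0, 0, 0.03, 0], [0.5, 0, 0, 0, 0], [0.5, 0, 0, 0, 0]]}}

```text
t: 14.68
tool_pos: [0.4789, 0.1893, 0.2292]
tool_rot: [0.668, 3.047, -0.008]
contact_force: [-0.4, -0.5, -0.3]
opening: 0.0432
```

```bash
python3 st.py; python3 look.py w10; python3 z.py w10 285 220 375 345 5
```

```text
t 14.675 pos [0.4789 0.1893 0.2292] yaw 155.27 z [ 0.02 -0.01 -1.  ] F [-0.4 -0.5 -0.3] T [ 0.07 -0.01 -0.01] open 0.0432
```

View pics/w10.png

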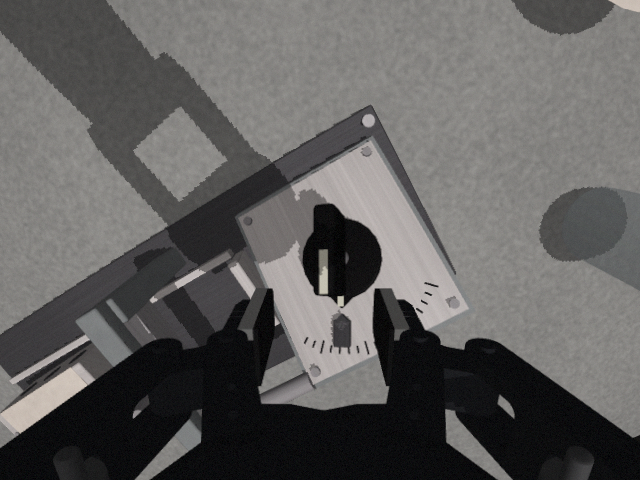

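View pics/w10z.png

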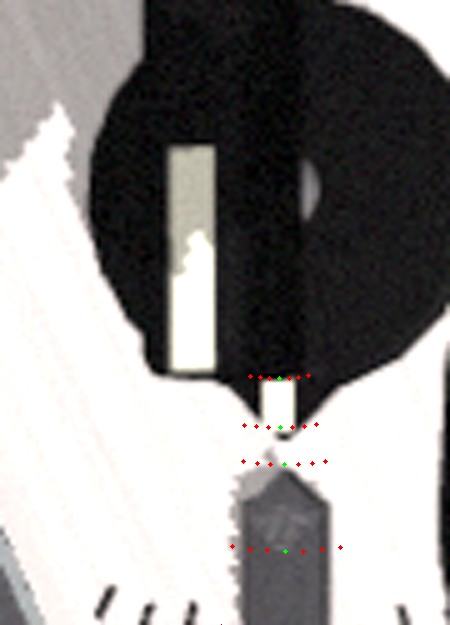

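View pics/w10sc.png

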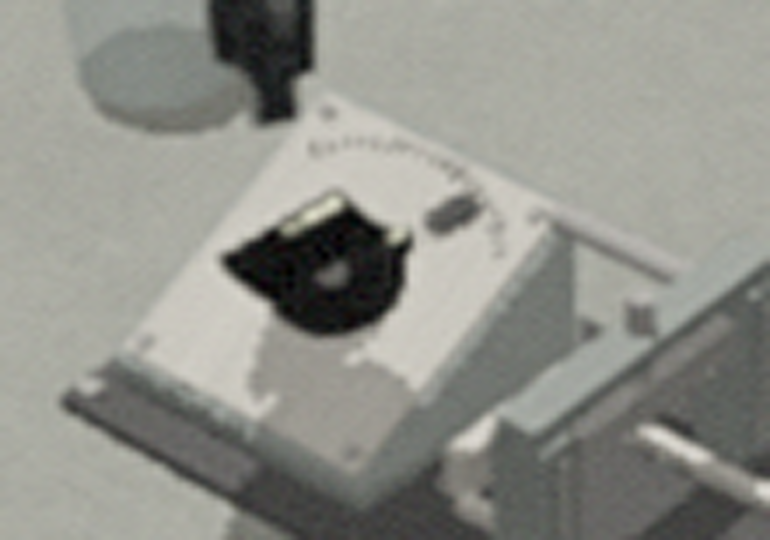

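{"api": "step_arm", "payload": {"moves": [[0.3, 0, 0, 0.01, -10], [0.3, 0.004, -0.02, 0.004, -10], [0.3, 0.004, -0.024, 0, -10], [0.3, 0.004, -0.024, 0, -10], [0.3, 0.004, -0.024, 0, -10], [0.3, 0.004, -0.024, 0, -10], [0.3, 0.004, -0.024, 0, -10], [0.3, 0.004, -0.024, 0, -10], [0.3, 0.004, -0.024, 0, -10], [0.3, 0.004, -0.024, 0, -10], [0.3, 0.004, -0.024, 0, -10], [0.3, 0.004, -0.024, 0, -10]]}}

```text
t: 16.48
tool_pos: [0.5209, -0.0776, 0.2361]
tool_rot: [-3.02, -0.85, 0.037]
contact_force: [0.4, -0.2, -0.4]
opening: 0.0259
```

```bash
python3 st.py
```

```text
t 16.475 pos [ 0.5209 -0.0776  0.2361] yaw 31.45 z [-0.024 -0.002 -1.   ] F [ 0.4 -0.2 -0.4] T [-0.02 -0.04 -0.04] open 0.0259
```

{"api": "step_arm", "payload": {"moves": [[0.3, 0.004, -0.019, 0, -10.4], [0.3, 0.004, -0.019, 0, -10.4], [0.3, 0.004, -0.019, 0, -10.4], [0.3, 0.004, -0.019, 0, -10.4], [0.3, 0.004, -0.019, 0, -10.4], [0.3, 0.004, -0.019, 0, -10.4], [0.3, 0.004, -0.019, 0, -10.4], [0.3, 0.004, -0.019, 0, -10.4], [0.3, 0.004, -0.019, 0, -10.4], [0.3, 0.004, -0.019, 0, -10.4], [0.3, 0.004, -0.019, 0, -10.4], [0.3, 0, 0, 0, 0]]}}

```text
t: 17.98
tool_pos: [0.5634, -0.2942, 0.2271]
tool_rot: [-2.263, 2.137, 0.029]
contact_force: [-0.7, 0.4, -1.1]
opening: 0.0256
```

```bash
python3 st.py; python3 - <<'E'
from h import *
import pickle
for n in ['wrist','scene','side']:
    o,p=snap(n,f'b1{n}.png'); pickle.dump((o,p),open(f'b1{n}.pkl','wb'))
E
```

```text
t 17.975 pos [ 0.5634 -0.2942  0.2271] yaw -86.72 z [ 0.006  0.034 -0.999] F [-0.7  0.4 -1.1] T [ 0.01  0.01 -0.03] open 0.0256
```

View pics/b1wrist.png

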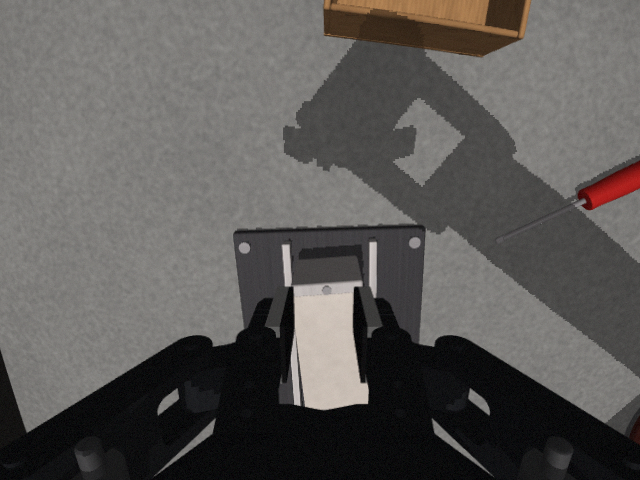

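View pics/b1scene.png

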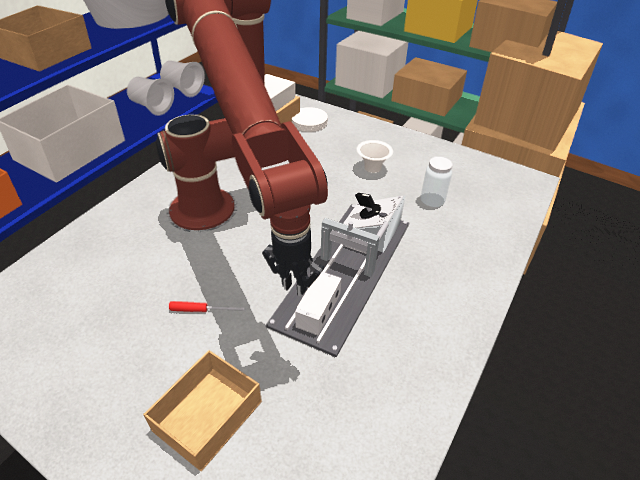

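```bash
python3 - <<'E'
from la import *
import pickle
o,p=pickle.load(open('b1wrist.pkl','rb'))
def g(uv,z):
    P=onz(o,p,uv,z); c,s=np.cos(v[2]),np.sin(v[2]); d=P[:2]-v[:2]; return P.round(4),(np.array([c*d[0]+s*d[1],-s*d[0]+c*d[1]])*1000).round(1)
for n,q,z in [('rtL',(294,292),.078),('rtR',(361,292),.078),('plateL',(234,231),.012),('plateR',(425,226),.012),('railL',(286,242),.024),('railR',(372,240),.024)]: print(n,g(q,z))
print(proj(o,p,o['tool_pos']), proj(o,p,G(v,[(0,-290,12),(-100,-290,12),(100,-290,12)])))
E
```

```text
rtL (array([ 0.5876, -0.2269,  0.078 ]), array([  27.9, -253.5]))
rtR (array([ 0.5284, -0.2305,  0.078 ]), array([ -31.3, -251. ]))
plateL (array([ 0.6563, -0.2601,  0.012 ]), array([  92.8, -293.6]))
plateR (array([ 0.4604, -0.277 ,  0.012 ]), array([-103.8, -290.3]))
railL (array([ 0.601 , -0.2553,  0.024 ]), array([  38.3, -283.1]))
railR (array([ 0.5152, -0.2625,  0.024 ]), array([ -47.8, -281.4]))
[[325.78058343 305.15062549]] [[323.9450179  230.47258253]
 [421.34098105 226.39743358]
 [227.57927058 234.6296743 ]]
```

{"api": "step_arm", "payload": {"moves": [[0.3, -0.002, 0, -0.015, 2], [0.3, 0, 0, -0.025, 0], [0.3, 0, 0, -0.025, 0], [0.3, 0, 0, -0.025, 0], [0.3, 0, 0, -0.025, 0], [0.3, 0, 0, -0.015, 0], [0.3, 0, 0, 0, 0], [0.3, 0, 0, 0, 0]]}}

```text
t: 19.23
tool_pos: [0.5633, -0.2887, 0.0983]
tool_rot: [-2.316, 2.078, 0.019]
contact_force: [-0.1, -0.0, 1.2]
opening: 0.0255
```

```bash
python3 st.py
```

```text
t 19.225 pos [ 0.5633 -0.2887  0.0983] yaw -83.81 z [ 0.011  0.031 -0.999] F [-0.1 -0.   1.2] T [ 0.01 -0.03  0.03] open 0.0255
```

{"api": "step_arm", "payload": {"moves": [[0.3, -0.002, -0.002, -0.02, -0.8], [0.3, 0, 0, -0.02, 0], [0.3, 0, 0, -0.015, 0], [0.3, 0, 0, -0.004, 0], [0.3, 0, 0, 0, 0]]}}

```text
t: 19.85
tool_pos: [0.5614, -0.2911, 0.0361]
tool_rot: [-2.3, 2.095, 0.016]
contact_force: [0.9, -0.2, -0.1]
opening: 0.0256
```

```bash
python3 st.py;  python3 - <<'E'
from h import *
import pickle
for n in ['wrist']:
    o,p=snap(n,f'b2{n}.png'); pickle.dump((o,p),open(f'b2{n}.pkl','wb'))
E
```

```text
t 19.85 pos [ 0.5614 -0.2911  0.0361] yaw -84.66 z [ 0.013  0.03  -0.999] F [ 0.9 -0.2 -0.1] T [ 0.01 -0.01  0.03] open 0.0256
```

View pics/b2wrist.png

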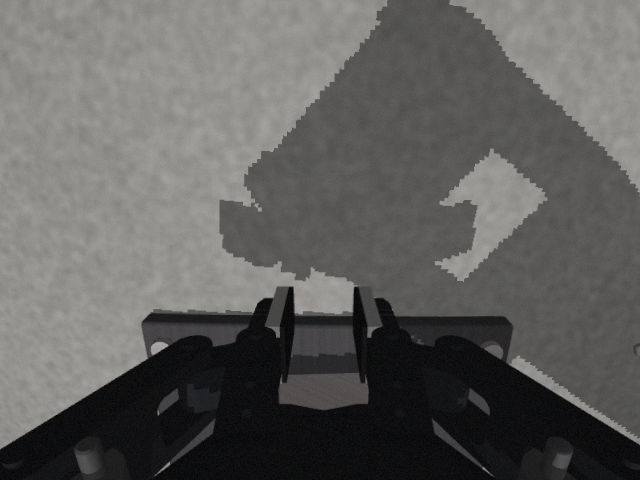

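{"api": "step_arm", "payload": {"moves": [[0.3, -0.0011, 0.012, 0, 0], [0.3, -0.0011, 0.012, 0, 0], [0.3, -0.0011, 0.012, 0, 0], [0.3, -0.0009, 0.01, 0, 0], [0.3, -0.0009, 0.01, 0, 0], [0.3, -0.0009, 0.01, 0, 0], [0.3, -0.0009, 0.01, 0, 0], [0.3, -0.0009, 0.01, 0, 0]]}}

```text
t: 20.9
tool_pos: [0.5544, -0.2023, 0.0388]
tool_rot: [-2.302, 2.096, 0.004]
contact_force: [0.1, -4.1, -1.3]
opening: 0.0257
```

```bash
python3 st.py;  python3 - <<'E'
from h import *
import pickle
for n in ['wrist','scene']:
    o,p=snap(n,f'b3{n}.png'); pickle.dump((o,p),open(f'b3{n}.pkl','wb'))
cv2.imwrite('pics/b3c.png',cv2.resize(p['color'][185:365,255:415,::-1],None,fx=3.3,fy=3.3,interpolation=cv2.INTER_CUBIC))
E
```

```text
t 20.9 pos [ 0.5544 -0.2023  0.0388] yaw -84.63 z [ 0.017  0.022 -1.   ] F [ 0.1 -4.1 -1.3] T [-0.61 -0.03 -0.02] open 0.0257
```

View pics/b3c.png

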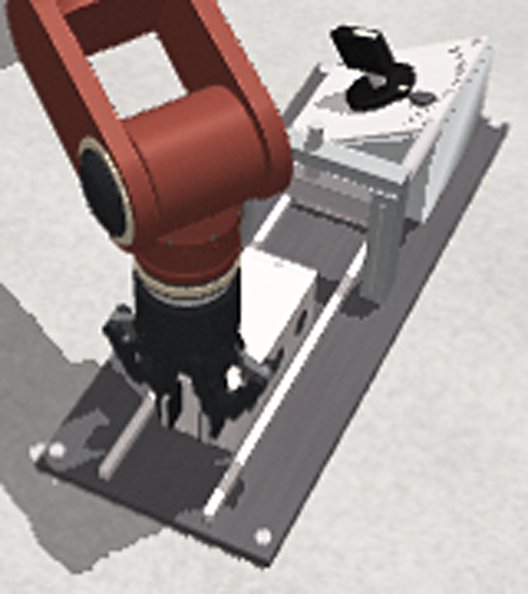

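{"api": "step_arm", "payload": {"moves": [[0.3, -0.0013, 0.012, -0.0005, 0], [0.3, -0.0013, 0.012, -0.0005, 0], [0.3, -0.0013, 0.012, -0.0005, 0], [0.3, -0.0012, 0.012, -0.0005, 0], [0.3, -0.0011, 0.012, -0.0005, 0], [0.3, -0.0011, 0.012, -0.0005, 0], [0.3, -0.0009, 0.01, 0, 0], [0.3, -0.0009, 0.01, 0, 0]]}}

```text
t: 22.0
tool_pos: [0.5473, -0.11, 0.0391]
tool_rot: [-2.304, 2.098, -0.01]
contact_force: [0.2, -4.2, 0.3]
opening: 0.0251
```

```bash
python3 st.py;  python3 - <<'E'
from h import *
import pickle
for n in ['side','scene']:
    o,p=snap(n,f'b4{n}.png'); pickle.dump((o,p),open(f'b4{n}.pkl','wb'))
cv2.imwrite('pics/b4c.png',cv2.resize(p['color'][185:365,255:415,::-1],None,fx=3.3,fy=3.3,interpolation=cv2.INTER_CUBIC))
E
```

```text
t 22.0 pos [ 0.5473 -0.11    0.0391] yaw -84.63 z [ 0.022  0.014 -1.   ] F [ 0.2 -4.2  0.3] T [-0.72 -0.04 -0.01] open 0.0251
```

View pics/b4c.png

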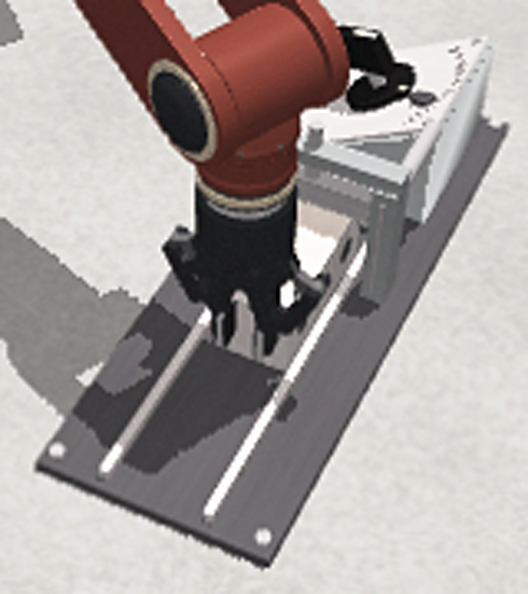

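View pics/b4side.png

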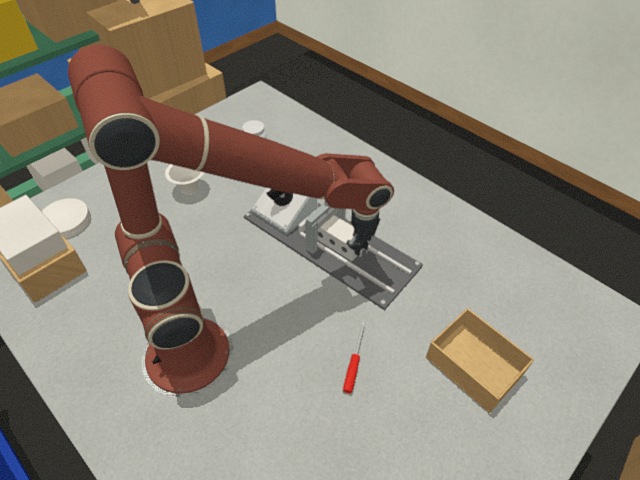

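{"api": "step_arm", "payload": {"moves": [[0.3, -0.0012, 0.008, -0.0005, 0], [0.3, -0.0012, 0.008, -0.0005, 0], [0.3, -0.0008, 0.006, -0.0005, 0], [0.3, -0.0006, 0.004, 0, 0]]}}

```text
t: 22.6
tool_pos: [0.5448, -0.0847, 0.0392]
tool_rot: [-2.305, 2.098, -0.018]
contact_force: [1.0, -5.2, -1.7]
opening: 0.0257
```

```bash
python3 st.py
```

```text
t 22.6 pos [ 0.5448 -0.0847  0.0392] yaw -84.61 z [ 0.025  0.011 -1.   ] F [ 1.  -5.2 -1.7] T [-0.75  0.01 -0.03] open 0.0257
```

{"api": "step_arm", "payload": {"moves": [[0.3, -0.0006, 0.005, 0, 0], [0.3, -0.0004, 0.003, 0, 0], [0.3, -0.0002, 0.002, 0, 0]]}}

```text
t: 22.98
tool_pos: [0.5436, -0.0746, 0.0392]
tool_rot: [-2.305, 2.099, -0.019]
contact_force: [-0.6, -5.3, -1.0]
opening: 0.0255
```

```bash
python3 st.py
```

```text
t 22.975 pos [ 0.5436 -0.0746  0.0392] yaw -84.63 z [ 0.025  0.01  -1.   ] F [-0.6 -5.3 -1. ] T [-0.82  0.04 -0.04] open 0.0255
```

{"api": "step_arm", "payload": {"moves": [[0.3, -0.0002, 0.002, 0, 0], [0.3, -0.0002, 0.002, 0, 0]]}}

```text
t: 23.22
tool_pos: [0.5434, -0.0738, 0.0394]
tool_rot: [-2.31, 2.101, -0.028]
contact_force: [1.8, -14.8, -0.9]
opening: 0.0254
```

```bash
python3 st.py
```

```text
t 23.225 pos [ 0.5434 -0.0738  0.0394] yaw -84.58 z [ 0.026  0.002 -1.   ] F [  1.8 -14.8  -0.9] T [-2.18  0.04 -0.23] open 0.0254
```

{"api": "step_arm", "payload": {"moves": [[0.3, 0, 0.002, 0, 0], [0.3, 0, 0.001, 0, 0]]}}

```text
t: 23.48
tool_pos: [0.5433, -0.0741, 0.0394]
tool_rot: [-2.313, 2.105, -0.035]
contact_force: [0.8, -7.1, -0.9]
opening: 0.0258
```

```bash
python3 st.py
```

```text
t 23.475 pos [ 0.5433 -0.0741  0.0394] yaw -84.62 z [ 0.026 -0.005 -1.   ] F [ 0.8 -7.1 -0.9] T [-0.97 -0.08 -0.04] open 0.0258
```

Stopped firmly. Back off, rise clear, and check.

{"api": "step_arm", "payload": {"moves": [[0.3, 0.0005, -0.006, 0, 0], [0.3, 0.002, -0.02, 0, 0], [0.3, 0.002, -0.025, 0.002, 0], [0.3, 0.003, -0.03, 0.015, 0], [0.3, 0.003, -0.03, 0.025, 0], [0.3, 0, -0.03, 0.03, 0], [0.3, 0, -0.03, 0.03, 0], [0.3, 0, -0.03, 0.03, 0], [0.3, -0.02, -0.03, 0.03, 0], [0.3, -0.03, -0.03, 0.03, 0], [0.3, -0.03, -0.03, 0.02, 0], [0.3, 0, 0, 0, 0]]}}

```text
t: 24.98
tool_pos: [0.4667, -0.3759, 0.2544]
tool_rot: [-2.305, 2.101, -0.011]
contact_force: [0.1, 0.2, -0.7]
opening: 0.0257
```

```bash
python3 st.py;  python3 - <<'E'
from h import *
import pickle
for n in ['side','scene','wrist']:
    o,p=snap(n,f'b5{n}.png'); pickle.dump((o,p),open(f'b5{n}.pkl','wb'))
    if n=='scene': cv2.imwrite('pics/b5c.png',cv2.resize(p['color'][185:365,255:415,::-1],None,fx=3.3,fy=3.3,interpolation=cv2.INTER_CUBIC))
    if n=='side': cv2.imwrite('pics/b5d.png',cv2.resize(p['color'][160:315,235:430,::-1],None,fx=3.8,fy=3.8,interpolation=cv2.INTER_CUBIC))
E
```

```text
t 24.975 pos [ 0.4667 -0.3759  0.2544] yaw -84.69 z [ 0.02   0.012 -1.   ] F [ 0.1  0.2 -0.7] T [-0.04 -0.01 -0.01] open 0.0257
```

View pics/b5c.png

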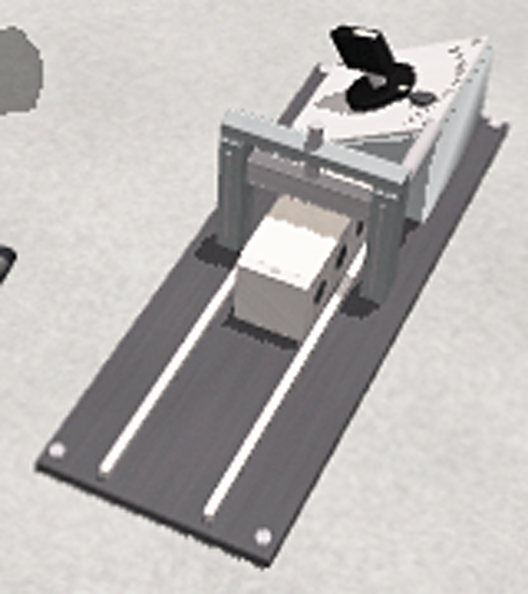

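View pics/b5d.png

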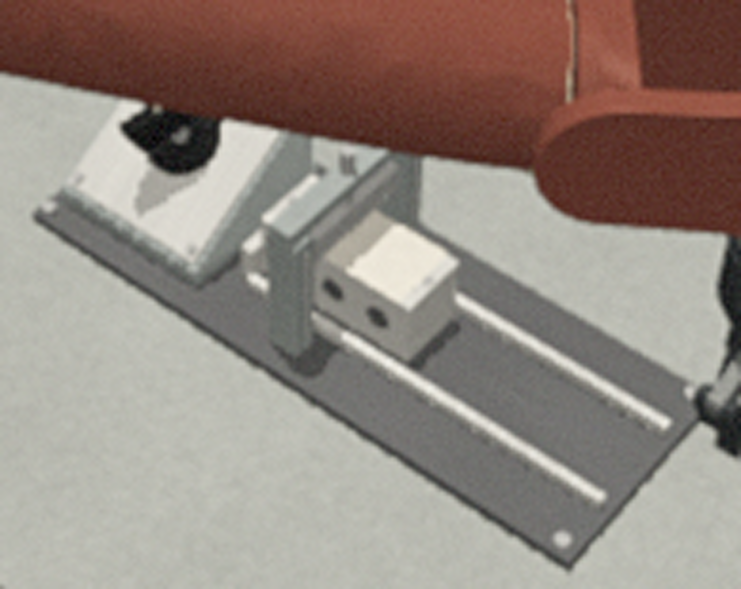

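View pics/b5scene.png

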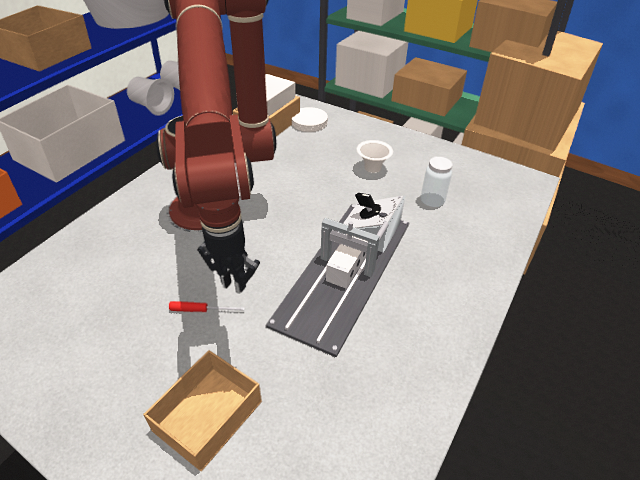

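```bash
python3 - <<'E'
from la import *
import pickle
o,p=pickle.load(open('b5scene.pkl','rb')); L0=np.array([.5163,.1915]); a=.0927
for q in [(236,263),(308,283)]:
    P=onz(o,p,np.array(q)/3.3+[255,185]-.5,.078)[:2]-L0; c,s=np.cos(a),np.sin(a); print((c*P[0]+s*P[1])*1000,(-s*P[0]+c*P[1])*1000+170)
print(ctrl.get_obs()['contact_force'])
print(ctrl.finish_job())
E
```

```text
-27.29733292269994 -84.84600858545758
33.66781610882695 -78.59219463613795
[ 0.0529506  -0.61685837 -0.06751384]
the job is handed in; nothing more can be done
None
```

The knob is set to the tab and pulled out to its stop. The ballast box is under the raised bar and against the end stop. I handed the job in at about 25 s with the arm clear of everything. No verdict is reported.

- **Knob:** I turned it from about 0.28 to about 1.25 rad. The tab reads about 1.25 rad, so the pointer agrees with it to about 0.02 rad in the wrist pictures. The side camera suggested the pointer was about 0.07 rad past the tab, but its pixels are too coarse there to decide between the two.
- **Lock:** I pulled the knob about 16 mm along its axis until the force jumped to about 37 N, then let go. Afterwards the pointer was still at the tab and the bare shaft showed.
- **Box:** Pushing took 4–5 N, until the force rose to about 15 N at the end stop. At that moment the fingers were at y = -0.074 m, where I had worked out the stop would be. In the final scene picture the box's rear edge lies at gauge y of about -85 and -79 mm at its two corners, against -85 expected. The difference is probably my pixel reading or a small skew of the box. No force jump during the push suggested it hit the bar.
- **Bystanders:** The reflector, carton, jar and screwdriver look unmoved in the last scene picture.

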